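Turn the reversible display panel and put a thick book on show

ROBOT

A 6-joint arm with a two-finger parallel gripper is mounted at the origin on the work surface. World frame = base frame: x ahead of the robot, y to its left, z up, the work surface at z = 0. Lengths are in m, angles in degrees, forces in N, time in s.
With the tool pointing down it reaches from about 0.4 to 0.825 m from the base axis. Payload 7 kg.
Tool frame: the origin (TCP) lies midway between the tips of the shut fingers; the grasp point (between the pads) lies 19 mm behind it; z points along the fingers, x is the direction in which the jaws open and shut, and the axes are right-handed (so a half turn about z gives the same grasp; the last joint's range is limited). The gripper opens to 88 mm and grips with 3 to 60 N. Pads are 19 mm wide; open, the fingers measure 130 mm over their backs; the gripper's body (78 mm by 193 mm) begins 47 mm behind the grasp point.
Start: joints at [86.35, 20.546, 0.682, 0, -70.136, -16.507], TCP at [0.233, 0.634, 0.227] pointing down, gripper open.
Joint ranges: [-176.03, 176.03], [-82.01, 121.73], [-58.28, 71.71], [-173.87, 95.51], [-174.79, -0.11], [-173.66, 173.66]. Speed limits (degrees/s): [136.94, 136.94, 172.46, 180, 180, 180].

INTERFACE

Orientations are given as [roll, pitch, yaw] about the fixed x, y, z axes, in that order (R = Rz(yaw) Ry(pitch) Rx(roll)).
In Python, from plant import ctrl, vision, nets gives the robot as it stands.
- The arm moves only by the shell command python3 -m jog 'ROWS'. ROWS is text: rows parted by semicolons, each of 7 numbers parted by spaces: the turn, a rotation vector about the tool's x, y, z in units of 0.1 rad (1.0 is 0.1 rad), then the shift along the tool's x, y, z in units of 4 cm (1.0 is 4 cm), then the opening, from -1 (shut) to 1 (fully open). In form: rx ry rz x y z jaw; .... A call has 1 to 8 rows; each row shifts and turns the commanded pose from where the row before left it, along the tool's axes as they then stand; what a row does not reach is not made up. A row lasts 1/8 s, in which the tool goes at most 62.5 mm and 10.7 degrees, less where a joint would pass 70% of its speed; a pose out of reach is approached as far as the arm can. A call with a number of a shift or a turn outside -1 to 1 is refused whole. A call with a gripper value outside its range is refused whole. The fingers move at their own pace and stop on an object; the grip force is fixed at half the most. Time passes only in rows, so rows that do not move let the fingers close. It gives the time, the measured TCP pose, the force and the opening at its end, in the units of the state.
- ctrl.get_obs(): the state, without advancing time (a new reading comes with each control period).
- vision.snapshot(name): name is "scene" or "top" or "wrist"; returns (picture, depth): 480x640x3 uint8, red, green, blue; 480x640 float32, m along the optical axis (not along the pixel's ray), 0 where there is no reading.
- vision.camera_info(name): a dict with "camera_matrix" (3x3 intrinsics, pixels), "camera_from_world" (4x4, takes a point from world to camera coordinates); the wrist camera has in their place "tool_from_camera" (4x4, takes a point from camera to tool coordinates, whose origin is the TCP and whose axes are the tool frame's). Camera axes: x right, y down, z forward; pixel columns grow to the right and rows downward; lengths in m; the calibration is good to about 2 mm. A picture is of the moment at which its call begins: read the wrist's pose just before it. camera_info takes no time and is no camera call.
- ctrl.close_job(): hands the job in, once; it reports no verdict.
Trained networks look in the newest picture that a camera, given by its name, has taken for a name from the list of things; names that differ only in an ending like _2 or _b are one class to them, and where a whole thing is asked for, a point or a joint stands for the part that bears it (a point fixed in the world has none). Each returns a list of dicts, best first, with "score" (0 to 1); they miss things now and then, are a little off and sometimes report something else, mostly with a low value. They report only what shows in the picture. A call takes as long as a camera call. They do not tell look-alikes from the thing itself.
- nets.boxes_of(target, camera): "location" ([x, y, z] in m, in world coordinates, good to about 4 mm: the middle of the surface that is visible of it).
The state is a dict: "clock": time; "joint_pos": joint angles; "qvel": joint speeds; "tau": joint torques, N m; "tool_pos": TCP position; "orientation": TCP orientation; "force": force on the tool from outside, world axes, zero at the start; "moment": the same for the moment, N m; "opening": finger opening in m.
Only numpy, scipy, OpenCV 4.12 (cv2) and the standard library are available. Lean on these libraries where they do the work, as an engineer would, in place of code of your own. Each camera call takes 0.05 s, during which the arm holds its last target.

TASK

The thick hardback in the desk rack is going on display, but the stand's panel still has its short prongs in front, which are too shallow for it. Lift the wooden panel off the stand's two pins, turn it back to front (same edge up) so that the long prongs face forward, and seat it fully home on both pins again and let go of it; then take the hardback from the rack and stand it upright, cover out and centred, on the long prongs so that it leans back against the panel. Leave the two pocket books, the bookend, the mug and the stapler where they are.

Things in the scene. Friction and masses are not known exactly. Their poses are not given: they have to be found in the camera images.
- mast: White steel mast of the fixed display stand, 44 wide x 8 thick, leaning back 15 degrees, on a foot plate 180 (front-back) x 170 x 10 mm. Origin: on its front face, on the centre line, 50 mm above the desk, where the panel's lower edge comes. x points out of the front face (15 degrees upward), y level along the face, z up the mast; the mast ends at z = 88. A hung panel lies parallel to it.
- thick_pin (a point): Centre of the end of the upper, thick pin: fixed steel, 18 mm diameter, standing 10 mm out of the mast's face along x, 72 mm up the mast's z, on its centre line. Axes as the mast.
- thin_pin (a point): Centre of the end of the lower, thin pin: 10 mm diameter, 10 mm long, 26 mm up the mast's z, on its centre line. Home, the panel's back lies flat on the mast's face; let go, it hangs 3 mm low on the pins, kept there by the lean and its weight alone. Axes as the mast.
- panel_center (a point): Centre of the loose plywood panel, 180 wide (y) x 140 tall (z) x 12 thick (x), about 0.4 kg. Two through holes on its vertical centre line: 24 mm diameter 2 mm above this point, for the thick pin; 16 mm diameter 44 mm below it, for the thin pin. +x is the normal of the face with the long prongs; at the start it points to the rear of the stand and the short prongs are in front.
- panel_top (a point): Middle of the panel's top edge, 70 mm above its centre; the edge is bare and stands about 49 mm above the mast's end, free on both faces, to be pinched from above through its 12 mm thickness. Set down upright the panel stands by itself on its prongs (undersides level with its lower edge); the desk outward of the stand and nearer the robot is free. Axes as the panel.
- long_prong_end (a point): Point between the ends of the long prongs: 64 mm from the panel's mid-plane along +x, 65 mm below its centre, level with the prongs' upper faces. Prongs: flat steel 24 wide x 5 thick at y = +50 and -50 mm along the panel's lower edge, each with an end lip 8 mm high; long ones reach 58 mm from the +x face (54 clear inside the lip), short ones 26 (22 clear) from the other. Axes as the panel.
- hardback_center (a point): Centre of the thick grey hardback, the tallest thing in the rack: 38 thick (x, cover normal) x 135 wide (y, spine on -y) x 190 tall (z), about 0.55 kg, loose. It starts upright in any one of the rack's three bays, its upper 100 mm clear of the wires, to be pinched there through its thickness from above. On show it stands 50 mm higher than the panel. Either cover may face out.
- rack: Fixed white steel desk rack: tray 210 (x) x 150 (y), its floor 8 mm above the desk; origin at the centre of the underside. Four upright wire loops at x = -99, -33, 33 and 99 mm, 95 mm high and 110 wide in y, part three bays 66 mm apart; books stand there with covers facing along x.
- pocketbook1_center (a point): Centre of a pocket book standing in another bay, 26 x 95 x 130 tall; leave alone.
- pocketbook2_center (a point): Centre of a pocket book standing in another bay, 22 x 92 x 125 tall; leave alone.
- bookend: Loose dark steel L-shaped bookend on the desk, foot 120 x 110, upright 150 tall at its -x end; origin under the centre of its foot. Leave alone.
- mug: Loose white mug, 80 mm diameter, 95 tall, handle on +y; origin at the centre of its underside. Leave alone.
- stapler: Loose black stapler, 150 (x) x 36 x 60 tall; origin at the centre of its underside. Leave alone.
Mind the look-alikes: they are no part of the job. Of the things that look like the part that bears panel_center, the smaller one is meant.

How it is judged:
By the outcome, as a careful person would: the job done as asked, in the order asked, and still so for the second after the job is handed in, with the robot touching nothing.
It also fails if it takes over 67 s, if anything falls off the work surface, if the arm or the gripper's body presses on something with over 40 N, if the wrist force passes 120 N, or if a joint passes its speed limit or range.

## Working session

There is one attempt and no reset: what is moved stays moved. The work goes in short steps, Python scripts to look and compute and a shell command to move; the robot and the scene stay as the last step left them, time stands still between calls to the robot, and variables do not carry over. Pictures are saved under pics/ and viewed, and the job is handed in when it is done.

```bash
ls; mkdir -p pics
python3 - <<'E'
from plant import ctrl, vision, nets
import cv2
o=ctrl.get_obs();print(o)
for n in ["scene","top","wrist"]:
    p,d=vision.snapshot(n);cv2.imwrite(f"pics/{n}0.png",p[:,:,::-1])
    i=vision.camera_info(n);print(n,i)
    if n!="wrist":
        for t in ["mast","panel_center","hardback_center","rack","pocketbook1_center","bookend","mug","stapler"]:
            print(t,[(round(b["score"],2),[round(float(v),3) for v in b["location"]]) for b in nets.boxes_of(t,n)][:4])
print(ctrl.get_obs()["clock"])
E
```

```text
pics
{'clock': 0.0, 'joint_pos': array([ 8.63505666e+01,  2.05907694e+01,  6.34849255e-01, -2.12894057e-02,
       -7.01341737e+01, -1.65083731e+01]), 'qvel': array([-0.02712742,  0.05898291,  0.00941329, -0.11911929, -0.06631892,
       -0.10265974]), 'tau': array([ 3.44524378e-04, -5.82717204e+01,  2.93068331e+01,  6.99758783e+00,
        6.90480927e-03, -1.58240578e-04]), 'tool_pos': array([0.23244407, 0.63321041, 0.22563468]), 'orientation': array([-1.79993585e+02, -9.20674442e-02, -1.10165062e+02]), 'force': array([ 0.0446735 , -0.20899401,  0.03644098]), 'moment': array([-0.03407671,  0.00068925,  0.00475029]), 'opening': 0.0874986679455174}
scene {'camera_matrix': array([[443.82182838,   0.        , 325.98173715],
       [  0.        , 443.82182838, 240.14310767],
       [  0.        ,   0.        ,   1.        ]]), 'camera_from_world': array([[ 0.75175989,  0.65932463,  0.01216945, -0.43984309],
       [ 0.40173351, -0.44326484, -0.80132794, -0.11192275],
       [-0.52294096,  0.60729508, -0.59810153,  1.53210859],
       [ 0.        ,  0.        ,  0.        ,  1.        ]])
[... 1128 characters left out ...]
, -0.049, 0.04])]
pocketbook1_center [(0.91, [0.487, 0.185, 0.135])]
bookend [(0.84, [0.656, 0.402, 0.002])]
mug [(0.9, [0.766, -0.049, 0.04])]
stapler []
wrist {'camera_matrix': array([[426.51302373,   0.        , 318.41955562],
       [  0.        , 426.51302373, 241.34321929],
       [  0.        ,   0.        ,   1.        ]]), 'tool_from_camera': array([[ 9.99999975e-01, -2.12849023e-04,  6.35764948e-05,
         2.74478705e-04],
       [ 1.84218526e-04,  9.54532015e-01,  2.98108368e-01,
        -7.98798014e-02],
       [-1.24137875e-04, -2.98108349e-01,  9.54532030e-01,
        -1.58429868e-01],
       [ 0.00000000e+00,  0.00000000e+00,  0.00000000e+00,
         1.00000000e+00]])}
0.95
```

View pics/scene0.png

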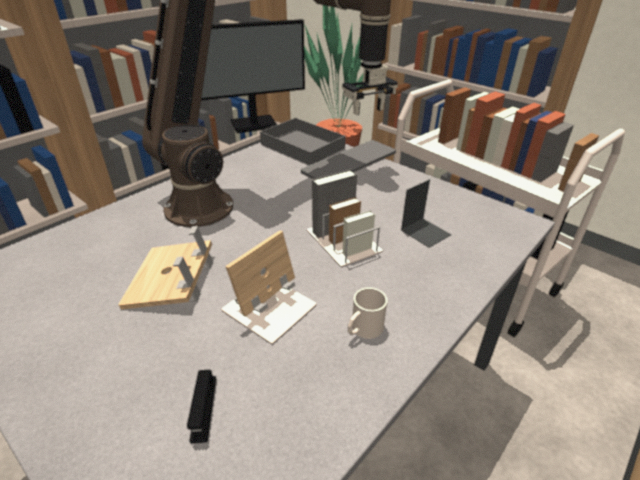

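View pics/top0.png

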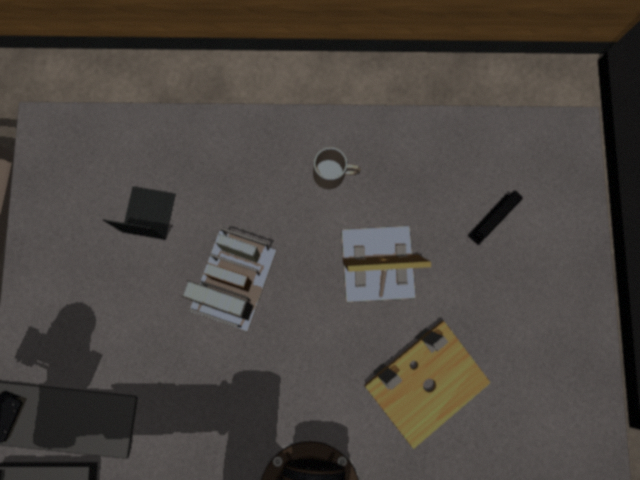

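```bash
cat > h.py <<'E'
import numpy as np, cv2
from plant import ctrl, vision, nets
from scipy.spatial.transform import Rotation as R
def cloud(n, save=None):
    o=ctrl.get_obs(); p,d=vision.snapshot(n); i=vision.camera_info(n)
    K=i["camera_matrix"]; v,u=np.mgrid[0:480,0:640]
    P=np.stack([(u-K[0,2])*d/K[0,0],(v-K[1,2])*d/K[1,1],d,np.ones_like(d)],-1)
    if n=="wrist":
        T=np.eye(4);T[:3,:3]=R.from_euler("xyz",o["orientation"],degrees=True).as_matrix();T[:3,3]=o["tool_pos"]
        M=T@i["tool_from_camera"]
    else: M=np.linalg.inv(i["camera_from_world"])
    W=(P@M.T)[...,:3]; W[d==0]=np.nan
    if save:
        cv2.imwrite(f"pics/{save}.png",p[:,:,::-1]); np.savez(f"pics/{save}.npz",p=p,W=W,M=M,K=K)
    return p,W,M,K
def crop(p,u0,u1,v0,v1,name):
    c=p[v0:v1,u0:u1,::-1]; s=min(800/(u1-u0),600/(v1-v0))
    cv2.imwrite(f"pics/{name}.png",cv2.resize(c,None,fx=s,fy=s,interpolation=cv2.INTER_CUBIC))
E
python3 - <<'E'
from h import *
p,W,M,K=cloud("scene","s1"); crop(p,200,420,160,350,"s1c")
p2,W2,M2,K2=cloud("top","t1"); crop(p2,150,460,130,350,"t1c")
for n,(A,(u0,u1,v0,v1)) in {"scene":(W,(220,330,230,340)),"top":(W2,(330,450,220,310))}.items():
    q=A[v0:v1,u0:u1].reshape(-1,3); q=q[np.isfinite(q).all(1)]
    for z in np.arange(0.0,0.21,0.01):
        s=q[(q[:,2]>z)&(q[:,2]<=z+.01)]
        if len(s)>5: print(n,round(z,3),len(s),s.min(0).round(3),s.max(0).round(3),np.median(s,0).round(3))
E
```

```text
scene 0.0 3883 [ 0.166 -0.313  0.   ] [0.719 0.171 0.01 ] [ 0.538 -0.116  0.002]
scene 0.01 875 [ 0.386 -0.254  0.01 ] [0.627 0.169 0.02 ] [ 0.568 -0.178  0.011]
scene 0.02 77 [ 0.402 -0.178  0.02 ] [0.543 0.17  0.03 ] [0.469 0.136 0.024]
scene 0.03 74 [ 0.413 -0.232  0.03 ] [0.54  0.161 0.04 ] [ 0.488 -0.155  0.035]
scene 0.04 28 [ 0.442 -0.256  0.041] [0.549 0.151 0.05 ] [ 0.511 -0.181  0.047]
scene 0.05 267 [ 0.469 -0.257  0.05 ] [0.574 0.145 0.06 ] [ 0.547 -0.172  0.056]
scene 0.06 308 [ 0.529 -0.257  0.06 ] [ 0.576 -0.077  0.07 ] [ 0.544 -0.179  0.065]
scene 0.07 227 [ 0.53  -0.258  0.07 ] [ 0.573 -0.076  0.08 ] [ 0.539 -0.184  0.075]
scene 0.08 219 [ 0.529 -0.258  0.08 ] [ 0.545 -0.077  0.09 ] [ 0.536 -0.177  0.085]
scene 0.09 232 [ 0.525 -0.259  0.09 ] [ 0.542 -0.076  0.1  ] [ 0.534 -0.18   0.095]
scene 0.1 242 [ 0.514 -0.258  0.1  ] [ 0.539 -0.077  0.11 ] [ 0.531 -0.174  0.106]
scene 0.11 224 [ 0.518 -0.258  0.11 ] [ 0.536 -0.077  0.12 ] [ 0.528 -0.182  0.115]
scene 0.12 235 [ 0.518 -0.259  0.12 ] [ 0.534 -0.078  0.13 ] [ 0.525 -0.174  0.125]
scene 0.13 239 [ 0.512 -0.259  0.
[... 1396 characters left out ...]
.11 ] [ 0.535 -0.077  0.12 ] [ 0.529 -0.167  0.114]
top 0.12 48 [ 0.515 -0.254  0.12 ] [ 0.534 -0.077  0.13 ] [ 0.526 -0.15   0.125]
top 0.13 54 [ 0.504 -0.256  0.13 ] [ 0.53  -0.079  0.14 ] [ 0.524 -0.167  0.135]
top 0.14 55 [ 0.505 -0.247  0.14 ] [ 0.529 -0.077  0.15 ] [ 0.521 -0.159  0.145]
top 0.15 52 [ 0.508 -0.256  0.15 ] [ 0.525 -0.077  0.16 ] [ 0.518 -0.164  0.155]
top 0.16 57 [ 0.5   -0.256  0.16 ] [ 0.521 -0.078  0.17 ] [ 0.515 -0.148  0.165]
top 0.17 68 [ 0.496 -0.256  0.17 ] [ 0.52  -0.077  0.18 ] [ 0.512 -0.174  0.177]
top 0.18 462 [ 0.494 -0.257  0.18 ] [ 0.516 -0.078  0.19 ] [ 0.505 -0.168  0.185]
top 0.19 16 [ 0.499 -0.253  0.19 ] [ 0.515 -0.098  0.193] [ 0.507 -0.146  0.191]
```

View pics/s1c.png

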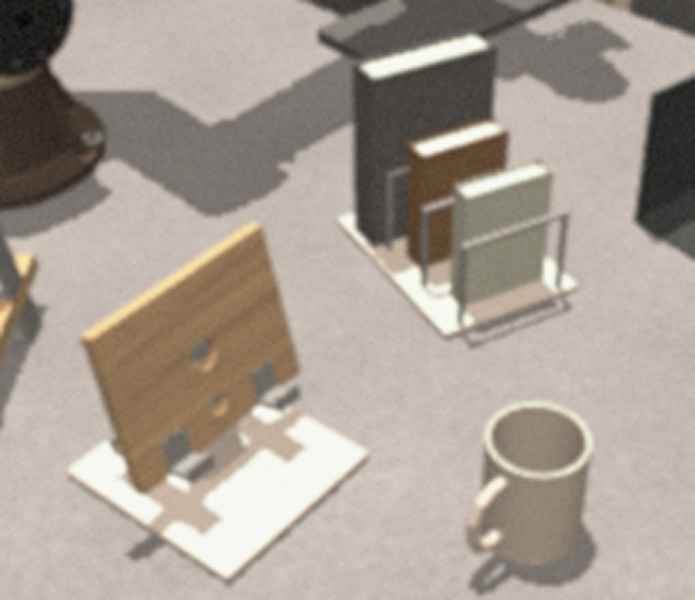

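View pics/t1c.png

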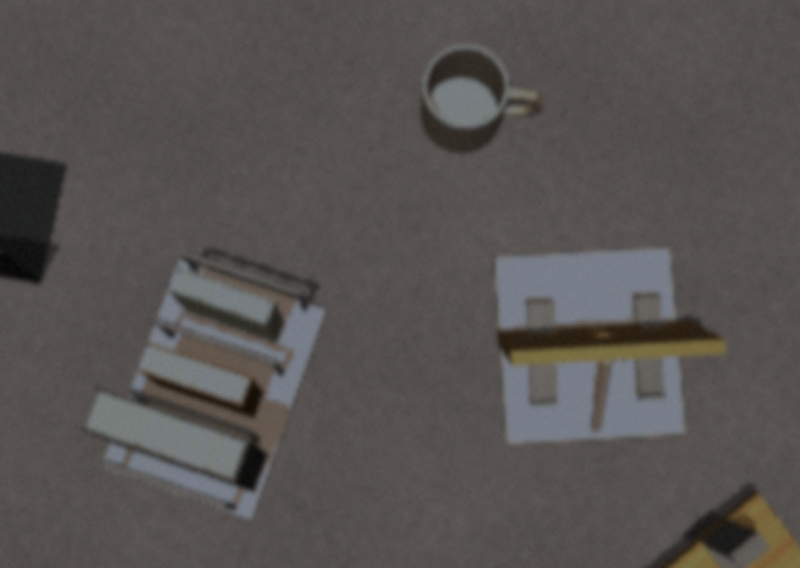

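```bash
cat > fit.py <<'E'
from h import *
def planefit(q,it=6,tol=.004):
    m=np.ones(len(q),bool)
    for k in range(it):
        c=np.median(q[m],0) if k==0 else q[m].mean(0); n=np.linalg.svd(q[m]-q[m].mean(0),full_matrices=False)[2][2]; c=q[m].mean(0)
        m=abs((q-c)@n)<max(tol,.012/(k+1))
    return n,c,m
E
python3 - <<'E'
from fit import *
for s in ["s1","t1"]:
    W=np.load(f"pics/{s}.npz")["W"].reshape(-1,3); W=W[np.isfinite(W).all(1)]
    q=W[(W[:,2]>.075)&(W[:,2]<.178)&(W[:,0]>.5-(0))&(W[:,0]<.56)&(W[:,1]>-.27)&(W[:,1]<-.07)]
    n,c,m=planefit(q); n*=np.sign(n[0]); print(s,len(q),m.sum(),"n",n.round(4),"tilt",np.degrees(np.arcsin(n[2])).round(2),"yaw",np.degrees(np.arctan2(n[1],n[0])).round(2),"c",c.round(4))
    psi=np.arctan2(n[1],n[0]); ey=np.array([-np.sin(psi),np.cos(psi),0]); ez=np.cross(n,ey)
    d=(q[m]-[.52,-.167,.12])@ey; print("y edges",np.percentile(d,[0.3,1,99,99.7]).round(4))
    # top edge
    t=W[(W[:,2]>.15)&(W[:,2]<.21)&(W[:,0]>.48)&(W[:,0]<.53)&(W[:,1]>-.27)&(W[:,1]<-.07)]
    e=(t-c)@n; zz=(t-c)@ez+0; k=(e>-.011)&(e<-.001)
    print("c along z", "top z rel c",np.percentile(zz[k],[50,90,99]).round(4), "x-range",np.percentile(e[zz>np.percentile(zz[k],50)-.004],[1,50,99]).round(4))
    top=t[k]; print(np.median(top[zz[k]>np.percentile(zz[k],30)],0))
    # foot plate
    f=W[(W[:,2]>.007)&(W[:,2]<.014)&(W[:,0]>.43)&(W[:,0]<.66)&(W[:,1]>-.29)&(W[:,1]<-.05)]
    d=(f-[.52,-.167,.0])@ey;x=(f-[.52,-.167,.0])@np.array([np.cos(psi),np.sin(psi),0]); print("foot y",np.percentile(d,[.5,2,98,99.5]).round(4),"x",np.percentile(x,[.5,2,98,99.5]).round(4))
E
```

```text
s1 2453 2348 n [0.9647 0.0571 0.2569] tilt 14.89 yaw 3.39 c [ 0.5252 -0.1739  0.128 ]
y edges [-0.0916 -0.091   0.0875  0.0895]
c along z top z rel c [0.0516 0.0594 0.0606] x-range [-0.0125 -0.0011  0.0031]
[ 0.50776824 -0.17789734  0.18230733]
foot y [-0.0862 -0.0845  0.0774  0.0817] x [-0.0718 -0.065   0.1022  0.104 ]
t1 538 507 n [0.9637 0.0597 0.26  ] tilt 15.07 yaw 3.54 c [ 0.5261 -0.1655  0.128 ]
y edges [-0.0892 -0.088   0.09    0.0903]
c along z top z rel c [0.0606 0.0638 0.0664] x-range [-0.0118 -0.0055  0.0006]
[ 0.50406967 -0.16505584  0.18588696]
foot y [-0.1141 -0.0853  0.0847  0.1057] x [-0.0803 -0.074   0.1034  0.1273]
```

```bash
cat >> h.py <<'E'
def cur():
    o=ctrl.get_obs(); return R.from_euler("xyz",o["orientation"],degrees=True).as_matrix(),np.array(o["tool_pos"]),o
psi=np.radians(3.45); ti=np.radians(15)
n=np.array([np.cos(ti)*np.cos(psi),np.cos(ti)*np.sin(psi),np.sin(ti)])
ey=np.array([-np.sin(psi),np.cos(psi),0]); ez=np.cross(n,ey)
def RT(sign): # tool x = sign*n, tool z=-ez
    x=sign*n; z=-ez; return np.stack([x,np.cross(z,x),z],1)
def go(Rt,pt):
    Rc,pc,o=cur()
    rv=R.from_matrix(Rc.T@Rt).as_rotvec()/.1
    print("t",round(o["clock"],2),"pos",pc.round(4),"rpy",np.round(o["orientation"],1),"F",np.round(o["force"],1),"open",round(o["opening"],4),"q",np.round(o["joint_pos"],0))
    print("total turn",rv.round(2),"| shift before turn",(Rc.T@(pt-pc)/.04).round(2),"| shift after turn",(Rt.T@(pt-pc)/.04).round(2))
E
python3 - <<'E'
from h import *
# panel face plane offset
for c in ([0.5252,-0.1739,0.128],[0.5261,-0.1655,0.128]):
    print(np.dot(n,c))
d=np.mean([np.dot(n,[0.5252,-0.1739,0.128]),np.dot(n,[0.5261,-0.1655,0.128])])
# mast origin: on plane d-0.012, y offset 0 rel (.52,-.167), z=.05
A=np.stack([n,ey,[0,0,1.]]); o=np.linalg.solve(A,[d-.012,ey@np.array([.52,-.167,0]),.05]); print("mast origin",o)
np.save("mast.npy",o)
top=o+n*.006+ez*.137; print("panel top",top)
g=top-ez*.02-ez*.019; print("tcp grasp",g, "pre",g+ez*.06)
go(RT(-1),g+ez*.1)
print(RT(-1).round(3))
E
```

```text
0.5294054087399485
0.5307614331303822
mast origin [ 0.53392872 -0.16616028  0.05      ]
panel top [ 0.50431982 -0.16794531  0.18388475]
tcp grasp [ 0.51439547 -0.16733788  0.14621365] pre [ 0.49889447 -0.16827238  0.20416919]
t 1.05 pos [0.2326 0.6336 0.2266] rpy [ 180.     0.  -110.2] F [ 0.  -0.5 -0.3] open 0.0877 q [ 86.  21.   1.  -0. -70. -17.]
total turn [ 1.52 -2.32 11.52] | shift before turn [ 16.63 -12.92  -0.41] | shift after turn [ -5.11 -20.41   0.95]
[[-0.964 -0.06   0.258]
 [-0.058  0.998  0.016]
 [-0.259  0.    -0.966]]
```

```bash
python3 -m jog '0 0 0 0 -0.5 -1 1;0 0 0 0.5 -1 -1 1;0 0 0 1 -1 -1 1;0 0 0 1 -1 0 1;0 0 0 1 -1 0 1;0 0 0 1 -1 0 1;0 0 0 1 -1 0 1;0 0 0 1 -1 0 1' && python3 -m jog '0 0 0 1 -1 0 1;0 0 0 1 -1 0 1;0 0 0 1 -1 0 1;0 0 0 1 -1 0 1;0 0 0 1 -1 0 1;0 0 0 1 -0.4 0 1;0 0 0 1 0 0 1;0 0 0 1 0 0 1' && python3 -m jog '0 0 1 1 0 0 1;0 0 1 1 0 0 1;0 0 1 0 0 0 1;0 0 1 0 0 0 1;0 0 1 0 0 0 1;0 0 1 0 0 0 1;0 0 1 0 0 0 1;0 0 1 0 0 0 1'
python3 - <<'E'
from h import *
o=np.load("mast.npy"); go(RT(-1),o+n*.006+ez*(.137-.039+.06))
E
```

```text
clock: 2.05
tool_pos: [0.4227, 0.2894, 0.343]
orientation: [-180.0, 0.1, -110.1]
force: [0.1, 1.1, 0.2]
opening: 0.0878
clock: 3.05
tool_pos: [0.5144, -0.085, 0.3426]
orientation: [180.0, -0.0, -110.2]
force: [0.5, 0.3, 0.4]
opening: 0.088
clock: 4.05
tool_pos: [0.4835, -0.1572, 0.3428]
orientation: [-180.0, 0.0, -156.2]
force: [-0.9, -0.5, 0.1]
opening: 0.0876
t 4.05 pos [ 0.4835 -0.1572  0.3428] rpy [-180.     0.  -156.2] F [-0.9 -0.5  0.1] open 0.0876 q [  4.   1.  -9.   0. -80.  20.]
total turn [ 0.46 -2.59  3.53] | shift before turn [-0.24 -0.41  3.47] | shift after turn [ 0.54 -0.3   3.44]
```

```bash
python3 -m jog '0.1 -0.65 0.9 0 0 0.5 1;0.1 -0.65 0.9 0 0 0.5 1;0.1 -0.65 0.9 0 0 0 1;0.16 -0.64 0.83 0 0 0 1;0 0 0 0 0 0 1'
python3 - <<'E'
from h import *
o=np.load("mast.npy"); go(RT(-1),o+n*.006+ez*(.137-.039+.06)); print(ctrl.get_obs()["joint_pos"].round(2))
W=cloud("wrist","w1")[1]
print(RT(-1).round(3))
E
```

```text
clock: 4.68
tool_pos: [0.4838, -0.1568, 0.3031]
orientation: [-180.0, 15.0, -176.4]
force: [-0.9, -0.8, 0.1]
opening: 0.0875
t 4.67 pos [ 0.4838 -0.1568  0.3031] rpy [-180.    15.  -176.4] F [-0.9 -0.8  0.1] open 0.0875 q [  4.  -7. -23.   0. -59.  -1.]
total turn [0.01 0.   0.03] | shift before turn [ 0.29 -0.31  2.48] | shift after turn [ 0.29 -0.31  2.48]
[  4.34  -6.98 -23.05   0.22 -58.91  -0.78]
[[-0.964 -0.06   0.258]
 [-0.058  0.998  0.016]
 [-0.259  0.    -0.966]]
```

View pics/w1.png

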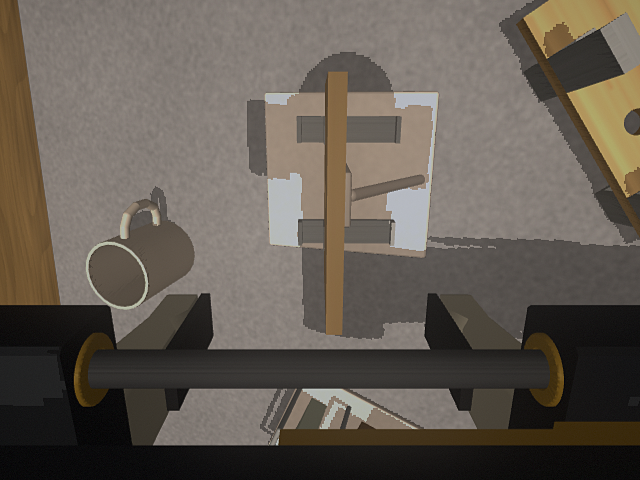

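```bash
python3 -m jog '0.8 0 0 0 0 0 1;0.8 0 0 0 0 0 1;0.8 0 0 0 0 0 1;0.7 0 0 0 0 0 1;0 0 0 0 0 0 1'; python3 -c "
from h import *
print(ctrl.get_obs()['joint_pos'].round(2), cur()[0].round(3))"
```

```text
clock: 5.35
tool_pos: [0.485, -0.1562, 0.3022]
orientation: [-162.1, 14.8, -176.2]
force: [-0.5, -0.2, -0.1]
opening: 0.0877
[ 19.48  -9.69 -37.43  25.87 -55.79 -31.49] [[-0.965  0.015  0.263]
 [-0.065  0.955 -0.29 ]
 [-0.255 -0.297 -0.92 ]]
```

```bash
cat >> h.py <<'E'
def RA(sign,a=12):
    # tool x=sign*n ; tilt in panel plane; init sign=-1 -> tool z has -ey part
    a=np.radians(a); z=-ez*np.cos(a)+sign*ey*np.sin(a); x=sign*n
    return np.stack([x,np.cross(z,x),z],1)
O=np.load("mast.npy")
def tcp(sign,x,y,z,a=12): # grasp point at mast coords -> TCP
    Rt=RA(sign,a); return Rt, O+n*x+ey*y+ez*z+Rt[:,2]*.019
E
python3 - <<'E'
from h import *
W=np.load("pics/w1.npz")["W"].reshape(-1,3); W=W[np.isfinite(W).all(1)]
t=W[(W[:,2]>.16)&(W[:,2]<.2)&(W[:,0]>.47)&(W[:,0]<.54)&(W[:,1]>-.29)&(W[:,1]<-.05)]
m=(t-O)@np.stack([n,ey,ez],1)
print(len(t),"mast coords pct",np.percentile(m,[1,5,50,95,99],axis=0).round(4).tolist())
k=m[:,2]>.132
print(np.percentile(m[k],[.5,2,50,98,99.5],axis=0).round(4).tolist())
A=np.polyfit(m[k][:,1],m[k][:,0],1);print("yaw err deg",np.degrees(A[0]))
f=W[(abs(W[:,2]-.010)<.004)]; f=(f-O*[1,1,0])@np.stack([[np.cos(psi),np.sin(psi),0],ey],1); f=f[(abs(f)<.12).all(1)]; print("foot",np.percentile(f,[.5,2,98,99.5],axis=0).round(4).tolist())
go(*tcp(-1,.006,0,.137-.018+.05))
E
```

```text
4893 mast coords pct [[-0.0005, -0.0884, 0.1192], [-0.0, -0.0832, 0.1359], [0.0056, -0.0123, 0.1373], [0.0112, 0.0783, 0.1385], [0.0114, 0.0878, 0.1389]]
[[-0.0006, -0.0889, 0.1352], [-0.0004, -0.0871, 0.1358], [0.0054, -0.0123, 0.1374], [0.0112, 0.0851, 0.1387], [0.0113, 0.0889, 0.139]]
yaw err deg 0.0027365662914579317
foot [[-0.0904, -0.0842], [-0.0888, -0.0824], [0.0849, 0.0811], [0.0872, 0.0837]]
t 5.35 pos [ 0.485  -0.1562  0.3022] rpy [-162.1   14.8 -176.2] F [-0.5 -0.2 -0.1] open 0.0877 q [ 19. -10. -37.  26. -56. -31.]
total turn [-1.01 -0.02  0.07] | shift before turn [0.31 0.41 2.65] | shift after turn [0.32 0.14 2.67]
```

```bash
python3 -m jog '-0.5 0 0.04 0 0 0 1;-0.5 0 0.03 0 0 0 1;0 0 0 0.3 0.13 0.6 1;0 0 0 0 0 1 1;0 0 0 0 0 1 1;0 0 0 0 0 0 1'; python3 -c "
from h import *
go(*tcp(-1,.0055,0,.137-.018))"
```

```text
clock: 6.1
tool_pos: [0.4997, -0.1735, 0.1978]
orientation: [-168.1, 14.7, -176.8]
force: [0.7, -0.1, 0.3]
opening: 0.0878
t 6.1 pos [ 0.4997 -0.1735  0.1978] rpy [-168.1   14.7 -176.8] F [ 0.7 -0.1  0.3] open 0.0878 q [ 11.  -3. -43.  22. -39. -26.]
total turn [-0.   -0.06 -0.04] | shift before turn [-0.02  0.3   1.25] | shift after turn [-0.02  0.3   1.25]
```

```bash
python3 -m jog '0 -0.06 -0.04 0 0.1 0.4 1;0 0 0 0 0.1 0.4 1;0 0 0 -0.02 0.1 0.45 1;0 0 0 0 0 0 1;0 0 0 0 0 0 1'; python3 -c "
from h import *
go(*tcp(-1,.0055,0,.137-.018))"
```

```text
clock: 6.72
tool_pos: [0.5159, -0.1703, 0.1525]
orientation: [-168.0, 15.4, -176.5]
force: [-0.8, 0.5, 0.7]
opening: 0.0875
t 6.72 pos [ 0.5159 -0.1703  0.1525] rpy [-168.    15.4 -176.5] F [-0.8  0.5  0.7] open 0.0875 q [ 10.   2. -48.  28. -30. -32.]
total turn [-0.    0.08 -0.  ] | shift before turn [ 0.09 -0.    0.09] | shift after turn [ 0.08 -0.    0.09]
```

```bash
python3 -m jog '0 0.07 0 0.08 0 0.08 1;0 0 0 0 0 0 1'; python3 -c "
from h import *
go(*tcp(-1,.0055,0,.137-.018))"
```

```text
clock: 6.98
tool_pos: [0.5128, -0.171, 0.1474]
orientation: [-168.0, 15.0, -176.6]
force: [-0.5, 0.5, 0.5]
opening: 0.0877
t 6.97 pos [ 0.5128 -0.171   0.1474] rpy [-168.    15.  -176.6] F [-0.5  0.5  0.5] open 0.0877 q [ 10.   2. -48.  28. -30. -32.]
total turn [ 0.   -0.01  0.  ] | shift before turn [-0.02 -0.01 -0.02] | shift after turn [-0.02 -0.01 -0.02]
```

```bash
python3 -m jog '0 0 0 0 0 0 -1;0 0 0 0 0 0 -1;0 0 0 0 0 0 -1;0 0 0 0 0 0 -1;0 0 0 0 0 0 -1;0 0 0 0 0 0 -1'; python3 -c "
from h import *
go(*tcp(-1,.0055,0,.137-.018))"
```

```text
clock: 7.72
tool_pos: [0.5129, -0.171, 0.147]
orientation: [-168.0, 14.9, -176.6]
force: [-0.3, 0.3, -0.7]
opening: 0.0334
t 7.72 pos [ 0.5129 -0.171   0.147 ] rpy [-168.    14.9 -176.6] F [-0.3  0.3 -0.7] open 0.0334 q [ 10.   2. -48.  28. -30. -32.]
total turn [ 0.   -0.01  0.  ] | shift before turn [-0.02 -0.02 -0.03] | shift after turn [-0.02 -0.02 -0.03]
```

```bash
python3 -m jog '0 0 0 0 0 0 -1;0 0 0 0 0 0 -1;0 0 0 0 0 0 -1;0 0 0 0 0 0 -1;0 0 0 0 0 0 -1'; python3 -c "
from h import *
Rt,p=tcp(-1,.0055,0,.137-.018+.003)
go(Rt,p); go(*tcp(-1,.0055+.04,0,.137-.018+.003))"
```

```text
clock: 8.35
tool_pos: [0.5145, -0.1704, 0.1479]
orientation: [-168.0, 15.1, -176.5]
force: [6.3, -1.0, -1.5]
opening: 0.0119
t 8.35 pos [ 0.5145 -0.1704  0.1479] rpy [-168.    15.1 -176.5] F [ 6.3 -1.  -1.5] open 0.0119 q [ 10.   2. -48.  28. -30. -32.]
total turn [0.01 0.02 0.01] | shift before turn [ 0.02 -0.04 -0.09] | shift after turn [ 0.02 -0.04 -0.09]
t 8.35 pos [ 0.5145 -0.1704  0.1479] rpy [-168.    15.1 -176.5] F [ 6.3 -1.  -1.5] open 0.0119 q [ 10.   2. -48.  28. -30. -32.]
total turn [0.01 0.02 0.01] | shift before turn [-0.98 -0.04 -0.09] | shift after turn [-0.98 -0.04 -0.09]
```

```bash
python3 - <<'E'
from h import *
Rc,p,o=cur(); g=p-Rc[:,2]*.019
B=np.stack([n,ey,ez],1); m=(g-O)@B; print("grasp in mast",m.round(4)); np.savez("g1.npz",Rc=Rc,p=p,m=m,q=o["joint_pos"])
E
python3 -m jog '0 0 0 0 -0.02 -0.04 -1;0 0 0 0 0 -0.035 -1;0 0 0 -0.1 0 0 -1;0 0 0 -0.2 0 0 -1;0 0 0 -0.2 0 0 -1;0 0 0 -0.3 0 0 -1;0 0 0 -0.3 0 0 -1;0 0 0 0 0 0 -1'; python3 -c "
from h import *
Rc,p,o=cur(); g=p-Rc[:,2]*.019
B=np.stack([n,ey,ez],1); m=(g-O)@B; print(m.round(4))
go(*tcp(-1,.0055+.04,0,.137-.018+.003))
p=cloud('scene','s2')[0]; crop(p,200,420,160,350,'s2c')"
```

```text
grasp in mast [0.0063 0.0009 0.1182]
clock: 9.35
tool_pos: [0.5558, -0.1684, 0.1616]
orientation: [-168.0, 15.0, -176.5]
force: [-1.8, -0.6, -3.6]
opening: 0.0118
[0.0499 0.0004 0.1208]
t 9.35 pos [ 0.5558 -0.1684  0.1616] rpy [-168.    15.  -176.5] F [-1.8 -0.6 -3.6] open 0.0118 q [ 10.   5. -42.  26. -33. -29.]
total turn [ 0. -0.  0.] | shift before turn [ 0.11 -0.02 -0.03] | shift after turn [ 0.11 -0.02 -0.03]
```

View pics/s2c.png

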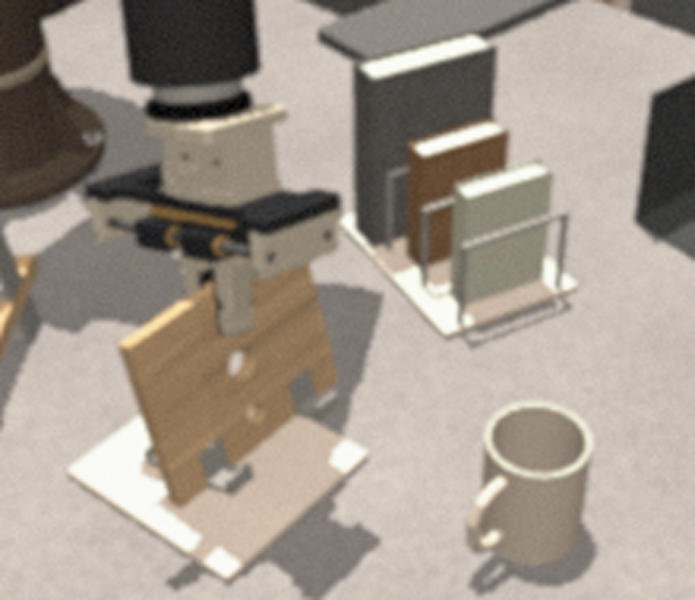

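```bash
python3 -m jog '0 0 0 0 -0.1 -0.5 -1;0 0 0 0 -0.2 -0.9 -1;0 0 0 0 -0.2 -1 -1;0 0 0 0 -0.2 -1 -1;0 0 0 0 -0.2 -1 -1;0 0 0 0 0 0 -1'; python3 -c "
from h import *
go(*tcp(1,.05,0,.121+.175)); go(*tcp(-1,.05,0,.121+.175)); print(ctrl.get_obs()['joint_pos'])
print(RA(1).round(2), (RA(-1,0).T@RA(1,0)).round(2))"
```

```text
clock: 10.15
tool_pos: [0.5086, -0.17, 0.3385]
orientation: [-168.0, 15.3, -176.6]
force: [0.6, 0.3, -4.5]
opening: 0.0117
t 10.15 pos [ 0.5086 -0.17    0.3385] rpy [-168.    15.3 -176.6] F [ 0.6  0.3 -4.5] open 0.0117 q [ 13.  -8. -27.  17. -59. -18.]
total turn [ 0.08  6.52 30.73] | shift before turn [0.   0.19 0.16] | shift after turn [-0.   -0.11  0.22]
t 10.15 pos [ 0.5086 -0.17    0.3385] rpy [-168.    15.3 -176.6] F [ 0.6  0.3 -4.5] open 0.0117 q [ 13.  -8. -27.  17. -59. -18.]
total turn [ 0.01  0.05 -0.01] | shift before turn [0.  0.  0.2] | shift after turn [0.  0.  0.2]
[ 12.55238269  -7.69623507 -26.80985783  16.68675175 -58.7374441
 -17.90033009]
[[ 0.96  0.11  0.24]
 [ 0.06 -0.97  0.22]
 [ 0.26 -0.2  -0.94]] [[-1. -0.  0.]
 [-0. -1. -0.]
 [-0.  0.  1.]]
```

```bash
R8='x'; python3 -m jog '0 0.21 0.98 0 0 0 -1;0 0.21 0.98 0 0 0 -1;0 0.21 0.98 0 0 0 -1;0 0.21 0.98 0 0 0 -1;0 0.21 0.98 0 0 0 -1;0 0.21 0.98 0 0 0 -1;0 0.21 0.98 0 0 0 -1;0 0.21 0.98 0 0 0 -1'; python3 -m jog '0 0.21 0.98 0 0 0 -1;0 0.21 0.98 0 0 0 -1;0 0.21 0.98 0 0 0 -1;0 0.21 0.98 0 0 0 -1;0 0.21 0.98 0 0 0 -1;0 0.21 0.98 0 0 0 -1;0 0.21 0.98 0 0 0 -1;0 0.21 0.98 0 0 0 -1';  python3 -c "
from h import *
go(*tcp(1,.05,0,.121+.175))"
```

```text
clock: 11.15
tool_pos: [0.5074, -0.17, 0.333]
orientation: [-178.8, 10.1, 136.3]
force: [-0.0, -0.0, -4.3]
opening: 0.012
clock: 12.15
tool_pos: [0.5076, -0.17, 0.3331]
orientation: [177.3, -0.7, 91.4]
force: [1.0, 0.8, -4.0]
opening: 0.0116
t 12.15 pos [ 0.5076 -0.17    0.3331] rpy [177.3  -0.7  91.4] F [ 1.   0.8 -4. ] open 0.0116 q [  2.   3.  -8.  -1. -76. -90.]
total turn [-0.06  3.21 15.  ] | shift before turn [0.16 0.07 0.06] | shift after turn [ 0.06 -0.14  0.1 ]
```

```bash
python3 -m jog '0 0.21 0.98 0 0 0 -1;0 0.21 0.98 0 0 0 -1;0 0.21 0.98 0 0 0 -1;0 0.21 0.98 0 0 0 -1;0 0.21 0.98 0 0 0 -1;0 0.21 0.98 0 0 0 -1;0 0.21 0.98 0 0 0 -1;0 0.21 0.98 0 0 0 -1'; python3 -m jog '0 0.21 0.98 0 0 0 -1;0 0.21 0.98 0 0 0 -1;0 0.21 0.98 0 0 0 -1;0 0.21 0.98 0 0 0 -1;0 0.21 0.98 0 0 0 -1;0 0.21 0.98 0 0 0 -1;0 0.21 0.98 0 0 0 -1;0 0 0 0 0 0 -1';  python3 -c "
from h import *
go(*tcp(1,.05,0,.121+.175))"
```

```text
clock: 13.15
tool_pos: [0.5075, -0.1701, 0.333]
orientation: [-177.8, -11.0, 46.4]
force: [-1.0, -0.2, -4.7]
opening: 0.0119
clock: 14.15
tool_pos: [0.5072, -0.1702, 0.3335]
orientation: [-168.3, -14.8, 5.5]
force: [0.5, -0.4, -4.7]
opening: 0.0118
t 14.15 pos [ 0.5072 -0.1702  0.3335] rpy [-168.3  -14.8    5.5] F [ 0.5 -0.4 -4.7] open 0.0118 q [  -9.    0.   -7.  -16.  -72. -160.]
total turn [-0.04  0.1   0.33] | shift before turn [ 0.07 -0.13  0.11] | shift after turn [ 0.07 -0.14  0.11]
```

```bash
python3 -m jog '-0.04 0.1 0.33 0 0 0 -1;0 0 0 0 0 0 -1'
python3 - <<'E'
from h import *
go(*tcp(1,.05,-.0009,.1212+.1))
Rc,pc,o=cur(); g=pc-Rc[:,2]*.019
B=np.stack([n,ey,ez],1); print("grasp",((g-O)@B).round(4))
p,W,M,K=cloud('scene','s3'); crop(p,180,420,100,300,'s3c')
from fit import planefit
def ana(W):
    w=W.reshape(-1,3); w=w[np.isfinite(w).all(1)]; m=(w-g)@B
    q=m[(abs(m[:,0])<.025)&(m[:,1]>-.1)&(m[:,1]<.1)&(m[:,2]<-.035)&(m[:,2]>-.095)]
    nn,c,k=planefit(q,tol=.003); nn*=np.sign(nn[0]); print(len(q),k.sum(),"normal deg (y,z)",np.degrees(nn[1:]).round(2),"c",c.round(4))
    a=m[(abs((m-c)@nn)<.004)&(abs(m[:,1])<.11)&(m[:,2]>-.14)&(m[:,2]<.03)]
    for z in [-.1,-.08,-.06,-.04,-.02]:
        s=a[abs(a[:,2]-z)<.01][:,1]; 
        if len(s): print(z,"y edges",s.min().round(4),s.max().round(4))
    print("z range",[np.percentile(a[abs(a[:,1]-y)<.01][:,2],[1,99]).round(4).tolist() for y in (-.07,-.02,.02,.07)])
ana(W)
E
```

```text
clock: 14.4
tool_pos: [0.508, -0.17, 0.3346]
orientation: [-168.0, -15.1, 3.5]
force: [-0.0, -0.2, -4.7]
opening: 0.0115
t 14.4 pos [ 0.508  -0.17    0.3346] rpy [-168.   -15.1    3.5] F [-0.  -0.2 -4.7] open 0.0115 q [  -9.   -0.   -7.  -16.  -71. -162.]
total turn [ 0.01 -0.01  0.01] | shift before turn [0.04 0.28 1.96] | shift after turn [0.04 0.28 1.96]
grasp [ 0.0484 -0.0062  0.3002]
1726 1593 normal deg (y,z) [ 0.04 -0.09] c [ 0.0049 -0.007  -0.0649]
-0.1 y edges -0.0915 0.09
-0.08 y edges -0.0911 0.0924
-0.06 y edges -0.0919 0.0908
-0.04 y edges -0.0919 0.0912
-0.02 y edges -0.0913 0.0911
z range [[-0.1193, 0.0182], [-0.1208, 0.0187], [-0.1194, 0.0051], [-0.1182, 0.0168]]
```

View pics/s3c.png

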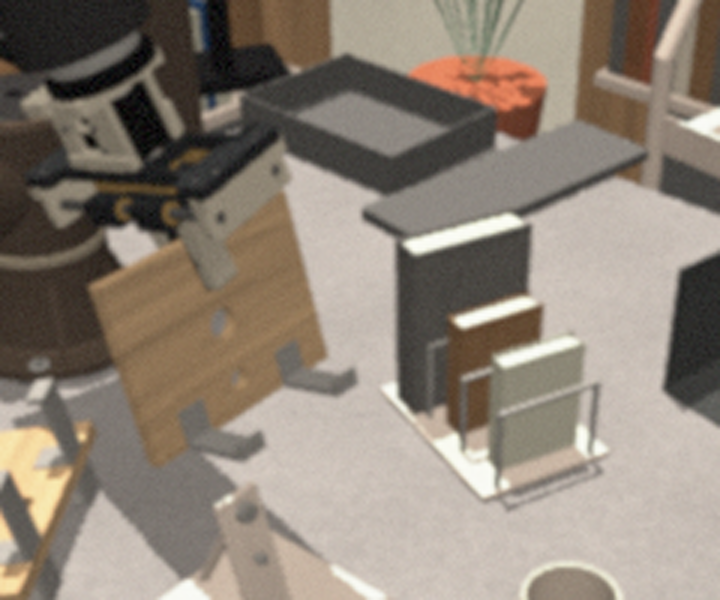

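```bash
python3 - <<'E'
from h import *
W=np.load("pics/s3.npz")["W"].reshape(-1,3); W=W[np.isfinite(W).all(1)]
B=np.stack([n,ey,ez],1); m=(W-O)@B
s=m[(abs(m[:,0])<.006)&(abs(m[:,1])<.04)&(m[:,2]>-.01)&(m[:,2]<.1)]
print(len(s),np.percentile(s,[1,50,99],axis=0).round(4).tolist())
t=m[(m[:,0]>.007)&(m[:,0]<.014)&(abs(m[:,1])<.04)&(m[:,2]>.01)&(m[:,2]<.1)]
print(len(t))
for z in(.026,.072):
    k=t[abs(t[:,2]-z)<.014]; print(z,len(k),k.mean(0).round(4) if len(k) else "")
E
python3 -m jog '0 0 0 0.02 0.14 0.9 -1;0 0 0 0.02 0.14 0.9 -1;0 0 0 0 0 0.16 -1;0 0 0 0 0 0 -1'; python3 -c "
from h import *
go(*tcp(1,.05,-.0009,.1212))"
```

```text
498 [[-0.0052, -0.0242, -0.0092], [-0.0008, -0.0056, 0.0387], [0.0035, 0.0203, 0.0883]]
36
0.026 8 [ 0.0097 -0.002   0.0262]
0.072 28 [ 0.0094 -0.0021  0.0732]
clock: 14.95
tool_pos: [0.5301, -0.1636, 0.2596]
orientation: [-168.1, -15.1, 3.5]
force: [0.1, -0.3, -4.3]
opening: 0.0118
t 14.95 pos [ 0.5301 -0.1636  0.2596] rpy [-168.1  -15.1    3.5] F [ 0.1 -0.3 -4.3] open 0.0118 q [  -8.    4.  -12.  -17.  -62. -161.]
total turn [ 0.01 -0.02  0.01] | shift before turn [-0.02  0.52  2.47] | shift after turn [-0.02  0.52  2.47]
```

```bash
python3 -m jog '0 0 0 0 0.2 0.9 -1;0 0 0 0 0.2 0.9 -1;0 0 0 -0.02 0.12 0.65 -1;0 0 0 0 0 0 -1;0 0 0 0 0 0 -1'; python3 -c "
from h import *
go(*tcp(1,.05,-.0012,.1212));go(*tcp(1,.0063,-.0012,.1212))
p=cloud('scene','s4')[0]; crop(p,200,420,160,350,'s4c')
p=cloud('wrist','w4')"
```

```text
clock: 15.58
tool_pos: [0.5563, -0.1625, 0.1645]
orientation: [-168.1, -15.3, 3.5]
force: [0.0, 0.3, -4.2]
opening: 0.0122
t 15.57 pos [ 0.5563 -0.1625  0.1645] rpy [-168.1  -15.3    3.5] F [ 0.   0.3 -4.2] open 0.0122 q [  -8.   11.  -17.  -19.  -51. -157.]
total turn [ 0.02 -0.05  0.02] | shift before turn [-0.04  0.    0.05] | shift after turn [-0.03  0.    0.05]
t 15.57 pos [ 0.5563 -0.1625  0.1645] rpy [-168.1  -15.3    3.5] F [ 0.   0.3 -4.2] open 0.0122 q [  -8.   11.  -17.  -19.  -51. -157.]
total turn [ 0.02 -0.05  0.02] | shift before turn [-1.13 -0.    0.05] | shift after turn [-1.13  0.    0.05]
```

View pics/s4c.png

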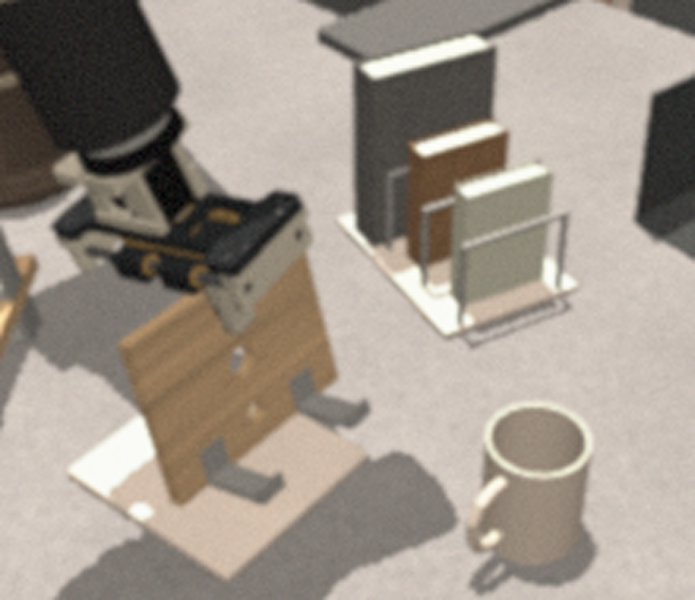

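View pics/w4.png

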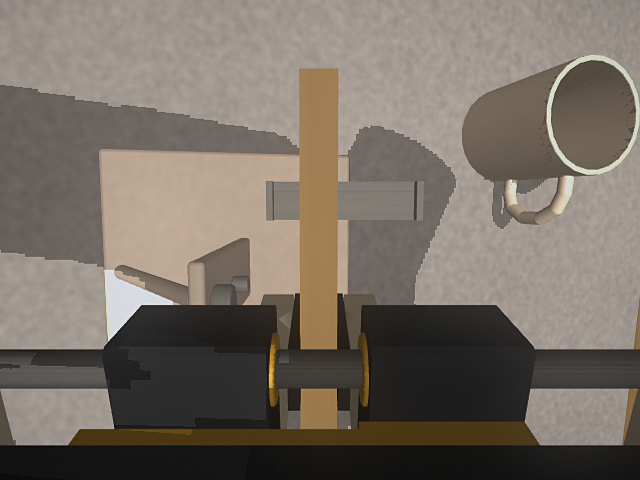

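Run:
```python
from h import *
W=np.load("pics/w4.npz")["W"].reshape(-1,3); W=W[np.isfinite(W).all(1)]
B=np.stack([n,ey,ez],1); m=(W-O)@B
s=m[(m[:,0]>-.012)&(m[:,0]<.004)&(abs(m[:,1])<.04)&(m[:,2]>.03)&(m[:,2]<.1)]
print(len(s),np.percentile(s,[1,50,99],axis=0).round(4).tolist())
k=s[(abs(s[:,0])<.003)]; print("face x",np.median(k[:,0][k[:,2]<.085]) , "ymin at levels",[(z,s[abs(s[:,2]-z)<.004][:,1].min().round(4),s[abs(s[:,2]-z)<.004][:,1].max().round(4)) for z in (.04,.05,.06,.07,.08,.087) if (abs(s[:,2]-z)<.004).any()])
t=m[(m[:,0]>.003)&(m[:,0]<.013)&(abs(m[:,1])<.03)&(m[:,2]>.02)&(m[:,2]<.09)]
print(len(t),np.percentile(t,[1,50,99],axis=0).round(4).tolist() if len(t) else "")
p=m[(abs(m[:,0]-.05)<.015)&(m[:,2]>.12)&(m[:,2]<.15)&(abs(m[:,1])<.12)]; print("panel top",np.percentile(p,[1,50,99],axis=0).round(4).tolist())
```

```text
1992 [[-0.0077, 0.0008, 0.0305], [-0.0007, 0.0125, 0.08], [0.0036, 0.022, 0.0895]]
face x -0.0005179834741931143 ymin at levels [(0.04, np.float64(0.0025), np.float64(0.0221)), (0.05, np.float64(0.0045), np.float64(0.0221)), (0.06, np.float64(0.0066), np.float64(0.0221)), (0.07, np.float64(0.0076), np.float64(0.0222)), (0.08, np.float64(0.0005), np.float64(0.022)), (0.087, np.float64(0.0019), np.float64(0.0221))]
587 [[0.0031, -0.0048, 0.0256], [0.007, 0.0033, 0.0742], [0.0097, 0.0089, 0.0816]]
panel top [[0.0375, -0.0245, 0.1227], [0.0502, 0.0308, 0.1426], [0.0632, 0.0879, 0.1495]]
```

```bash
python3 -m jog '0.02 -0.05 0.02 -0.25 -0.01 0.05 -1;0 0 0 -0.3 0 0 -1;0 0 0 -0.2 0 0 -1;0 0 0 0 0 0 -1;0 0 0 0 0 0 -1'; python3 -c "
from h import *
go(*tcp(1,.0063,-.0009,.1212))"
```

```text
clock: 16.3
tool_pos: [0.527, -0.163, 0.1529]
orientation: [-167.9, -14.8, 3.4]
force: [0.9, -0.5, -4.4]
opening: 0.0119
t 16.3 pos [ 0.527  -0.163   0.1529] rpy [-167.9  -14.8    3.4] F [ 0.9 -0.5 -4.4] open 0.0119 q [  -8.    9.  -20.  -19.  -50. -155.]
total turn [-0.01  0.03 -0.01] | shift before turn [-0.35  0.01 -0.04] | shift after turn [-0.35  0.   -0.04]
```

```bash
python3 -m jog '0 0.02 0 -0.05 0 -0.03 -1;0 0 0 -0.08 0 0 -1;0 0 0 -0.08 0 0 -1;0 0 0 -0.08 0 0 -1;0 0 0 -0.07 0 0 -1;0 0 0 0 0 0 -1'; python3 -c "
from h import *
go(*tcp(1,.0063,-.0009,.1212));go(*tcp(1,.0063,-.0009,.1182))"
```

```text
clock: 17.05
tool_pos: [0.5136, -0.164, 0.1506]
orientation: [-167.9, -15.1, 3.4]
force: [5.0, 0.3, -4.9]
opening: 0.0118
t 17.05 pos [ 0.5136 -0.164   0.1506] rpy [-167.9  -15.1    3.4] F [ 5.   0.3 -4.9] open 0.0118 q [  -9.    8.  -22.  -20.  -50. -155.]
total turn [-0.01 -0.01 -0.01] | shift before turn [-0.01  0.01 -0.01] | shift after turn [-0.01  0.01 -0.01]
t 17.05 pos [ 0.5136 -0.164   0.1506] rpy [-167.9  -15.1    3.4] F [ 5.   0.3 -4.9] open 0.0118 q [  -9.    8.  -22.  -20.  -50. -155.]
total turn [-0.01 -0.01 -0.01] | shift before turn [-0.01  0.02  0.07] | shift after turn [-0.01  0.02  0.07]
```

```bash
python3 -m jog '0 0 0 -0.01 0.01 0.05 -1;0 0 0 0 0.01 0.03 -1;0 0 0 0 0 0 -1;0 0 0 0 0 0 -0.4;0 0 0 0 0 0 0.2;0 0 0 0 0 0 1;0 0 0 0 0 0 1;0 0 0 0 0 0 1'; python3 -c "
from h import *
go(*tcp(1,.0063,-.0009,.1182))"
```

```text
clock: 18.05
tool_pos: [0.5129, -0.164, 0.1466]
orientation: [-167.9, -14.9, 3.4]
force: [0.6, 0.3, 0.2]
opening: 0.0563
t 18.05 pos [ 0.5129 -0.164   0.1466] rpy [-167.9  -14.9    3.4] F [0.6 0.3 0.2] open 0.0563 q [  -9.    8.  -22.  -20.  -49. -154.]
total turn [-0.02  0.01 -0.01] | shift before turn [ 0.04  0.   -0.02] | shift after turn [ 0.04  0.   -0.02]
```

```bash
python3 -m jog '0 0 0 0 0 0 1;0 0 0 0 -0.2 -0.95 1;0 0 0 0 -0.2 -0.95 1;0 0 0 0 -0.2 -0.95 1;0 0 0 0 -0.2 -0.95 1;0 0 0 0 0 0 1'
python3 - <<'E'
from h import *
p,W,M,K=cloud('scene','s5'); crop(p,200,420,160,350,'s5c')
p,W2,M,K=cloud('wrist','w5')
B=np.stack([n,ey,ez],1)
for W in (W,W2):
    w=W.reshape(-1,3); m=(w[np.isfinite(w).all(1)]-O)@B
    s=m[(abs(m[:,0])<.025)&(abs(m[:,1])<.1)&(m[:,2]>.03)&(m[:,2]<.15)]; print(len(s),np.percentile(s,[1,50,99],axis=0).round(4).tolist())
    f=s[s[:,0]>.008]
    if len(f)>50: c=np.linalg.lstsq(np.c_[f[:,1:],np.ones(len(f))],f[:,0],rcond=None)[0]; print("face fit slope deg",np.degrees(c[:2]).round(2),c[2].round(4))
    t=s[(s[:,2]>.13)]; print("top",np.percentile(t,[1,50,99],axis=0).round(4).tolist())
    b=m[(m[:,0]<0.015)&(m[:,0]>.009)&(m[:,2]>-.02)&(m[:,2]<.05)&(abs(m[:,1])<.09)]
    pr=m[(m[:,0]>.02)&(m[:,0]<.075)&(abs(m[:,1])<.08)&(m[:,2]<.03)&(m[:,2]>-.02)]; print("prongs",len(pr),np.percentile(pr,[1,50,99],axis=0).round(4).tolist())
go(*tcp(1,0,0,.1))
E
```

```text
clock: 18.8
tool_pos: [0.474, -0.1676, 0.3006]
orientation: [-168.0, -15.3, 3.4]
force: [0.2, -0.1, -0.2]
opening: 0.0875
2641 [[0.0, -0.0913, 0.0312], [0.0111, -0.0112, 0.0887], [0.0146, 0.0871, 0.1373]]
face fit slope deg [ 0.   -0.01] 0.0113
top [[-0.0016, -0.0908, 0.1301], [0.0093, -0.0074, 0.1356], [0.0145, 0.0869, 0.1384]]
prongs 295 [[0.0212, -0.0637, -0.0039], [0.0491, -0.0405, 0.0016], [0.0713, 0.0616, 0.0111]]
4515 [[-0.0212, -0.0885, 0.0601], [0.0042, 0.0099, 0.1371], [0.011, 0.0881, 0.139]]
face fit slope deg [-0.02  1.63] 0.0057
top [[-0.0005, -0.0887, 0.1356], [0.0054, 0.0175, 0.1373], [0.011, 0.0882, 0.1391]]
prongs 2408 [[0.0208, -0.0614, 0.0002], [0.0454, 0.0391, 0.0023], [0.0689, 0.0618, 0.0112]]
t 18.9 pos [ 0.473  -0.1668  0.297 ] rpy [-167.9  -15.     3.4] F [ 0.5  0.1 -1.5] open 0.0878 q [ -10.   -2.  -14.  -16.  -67. -161.]
total turn [-0.02  0.   -0.01] | shift before turn [-0.13  0.88  4.23] | shift after turn [-0.13  0.88  4.23]
```

View pics/s5c.png

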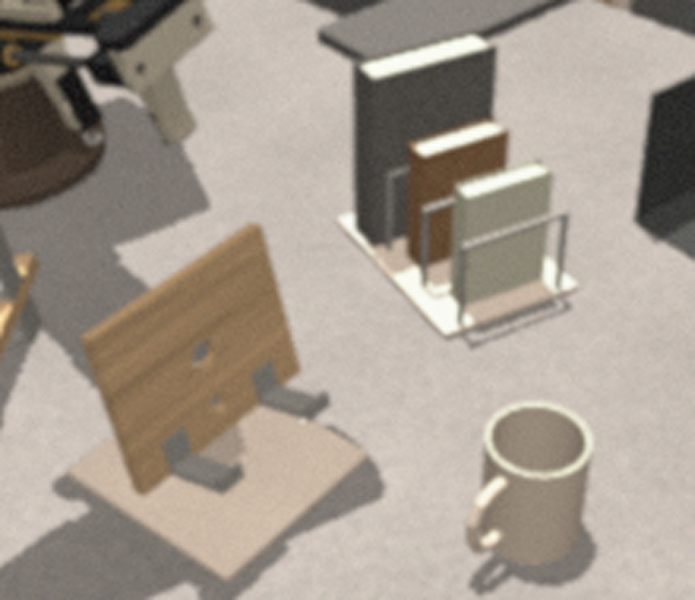

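Run:
```python
from h import *
for s in ("t1","s1","s5"):
    W=np.load(f"pics/{s}.npz")["W"].reshape(-1,3); W=W[np.isfinite(W).all(1)]
    for lo,hi,nm in ((.188,.21,"hard"),(.12,.15,"pocket")):
        q=W[(W[:,2]>lo)&(W[:,2]<hi)&(W[:,0]>.3)&(W[:,0]<.65)&(W[:,1]>.05)&(W[:,1]<.32)]
        if len(q)>20:
            r=cv2.minAreaRect((q[:,:2]*1000).astype(np.float32)); print(s,nm,len(q),"z",np.median(q[:,2]).round(4),r, "med",np.median(q,0).round(4))
from fit import planefit
W=np.load("pics/s5.npz")["W"].reshape(-1,3); W=W[np.isfinite(W).all(1)]
q=W[(W[:,2]>.14)&(W[:,2]<.19)&(W[:,0]>.38)&(W[:,0]<.5)&(W[:,1]>.1)&(W[:,1]<.27)]
n2,c,k=planefit(q);n2*=np.sign(n2[0]);print(len(q),k.sum(),n2,np.degrees(np.arctan2(n2[1],n2[0])),c)
y2=np.array([-n2[1],n2[0],0]); d=q[k]@y2; print("y extents",np.percentile(d,[.5,99.5]))
```

```text
t1 hard 1134 z 0.1959 ((433.2945251464844, 205.62806701660156), (133.5482940673828, 38.11175537109375), 71.22328186035156) med [0.4333 0.2044 0.1959]
t1 pocket 948 z 0.1333 ((489.06842041015625, 178.79754638671875), (118.37957000732422, 161.93832397460938), 71.77837371826172) med [0.5038 0.1779 0.1333]
s1 hard 402 z 0.194 ((432.8323669433594, 204.39767456054688), (135.87356567382812, 45.3154296875), 72.15522766113281) med [0.4339 0.1998 0.194 ]
s1 pocket 934 z 0.1313 ((492.3973693847656, 176.60357666015625), (141.36465454101562, 162.91217041015625), 64.5320816040039) med [0.4843 0.1796 0.1313]
s5 hard 402 z 0.194 ((433.27545166015625, 204.47250366210938), (136.6561279296875, 47.80762481689453), 70.869384765625) med [0.4337 0.1992 0.194 ]
s5 pocket 932 z 0.1315 ((493.3466796875, 176.51712036132812), (139.88462829589844, 161.37319946289062), 64.72438049316406) med [0.4831 0.1783 0.1315]
661 558 [ 0.94531353 -0.32587165  0.01378387] -19.02026828522488 [0.44999095 0.19672816 0.16537782]
y extents [0.26587861 0.40143384]
```

```bash
cat >> h.py <<'E'
nb=np.array([np.cos(np.radians(-18.9)),np.sin(np.radians(-18.9)),0]); bc=np.array([.4333,.205,0])
def RB():
    x=-nb; z=np.array([0,0,-1.]); return np.stack([x,np.cross(z,x),z],1)
E
python3 -c "
from h import *
go(RB(),bc+[0,0,.297])"
```

```text
t 18.9 pos [ 0.473  -0.1668  0.297 ] rpy [-167.9  -15.     3.4] F [ 0.5  0.1 -1.5] open 0.0878 q [ -10.   -2.  -14.  -16.  -67. -161.]
total turn [  2.98  -3.56 -26.91] | shift before turn [-0.43 -9.15  1.85] | shift after turn [ 3.95  8.47 -0.  ]
```

```bash
python3 -m jog '0.11 -0.13 -0.96 0 0 0 1;0.11 -0.13 -0.96 0 0 0 1;0.11 -0.13 -0.96 0 0 0 1;0.11 -0.13 -0.96 0 0 0 1;0.11 -0.13 -0.96 0 0 0 1;0.11 -0.13 -0.96 0 0 0 1;0.11 -0.13 -0.96 0 0 0 1;0.11 -0.13 -0.96 0 0 0 1' >/dev/null; python3 -m jog '0.11 -0.13 -0.96 0 0 0 1;0.11 -0.13 -0.96 0 0 0 1;0.11 -0.13 -0.96 0 0 0 1;0.11 -0.13 -0.96 0 0 0 1;0.11 -0.13 -0.96 0 0 0 1;0.11 -0.13 -0.96 0 0 0 1;0.11 -0.13 -0.96 0 0 0 1;0.11 -0.13 -0.96 0 0 0 1' >/dev/null;python3 -m jog '0.11 -0.13 -0.96 0 0 0 1;0.11 -0.13 -0.96 0 0 0 1;0.11 -0.13 -0.96 0 0 0 1;0.11 -0.13 -0.96 0 0 0 1;0.11 -0.13 -0.96 0 0 0 1;0.11 -0.13 -0.96 0 0 0 1;0.11 -0.13 -0.96 0 0 0 1;0.11 -0.13 -0.96 0 0 0 1'; python3 -c "
from h import *
go(RB(),bc+[0,0,.297])"
```

```text
clock: 21.9
tool_pos: [0.4728, -0.1667, 0.2951]
orientation: [178.8, -3.7, 139.3]
force: [0.7, -0.3, 1.0]
opening: 0.0876
t 21.9 pos [ 0.4728 -0.1667  0.2951] rpy [178.8  -3.7 139.3] F [ 0.7 -0.3  1. ] open 0.0876 q [  0.   4. -11.  -3. -78. -40.]
total turn [ 0.34 -0.59 -3.82] | shift before turn [6.8  6.39 0.53] | shift after turn [ 3.95  8.47 -0.05]
```

```bash
python3 -m jog '0.09 -0.15 -0.95 0 0 0 1;0.09 -0.15 -0.95 0 0 0 1;0.09 -0.15 -0.95 0 0 0 1;0.08 -0.14 -0.97 0 0 0 1;0 0 0 0.4 1 0 1;0 0 0 0.5 1 0 1;0 0 0 0.5 1 0 1;0 0 0 0.5 1 0 1'; python3 -m jog '0 0 0 0.5 1 0 1;0 0 0 0.5 1 0 1;0 0 0 0.5 1 0 1;0 0 0 0.5 1 0 1;0 0 0 0 0.5 0 1;0 0 0 0 0 0 1'
python3 - <<'E'
from h import *
go(RB(),bc+[0,0,.198-.022-.019])
p,W,M,K=cloud('wrist','w6')
w=W.reshape(-1,3); w=w[np.isfinite(w).all(1)]
q=w[(w[:,2]>.185)&(w[:,2]<.21)&(abs(w[:,0]-.43)<.1)&(abs(w[:,1]-.2)<.1)]
print(len(q),np.median(q,0),cv2.minAreaRect((q[:,:2]*1000).astype(np.float32)))
yb=np.array([-nb[1],nb[0],0]); print(np.percentile(q@nb,[1,99])-bc@nb,np.percentile(q@yb,[1,99])-bc@yb)
E
```

```text
clock: 22.9
tool_pos: [0.4528, 0.0104, 0.2953]
orientation: [-179.9, -0.0, 160.9]
force: [0.5, -0.2, -0.2]
opening: 0.0879
clock: 23.65
tool_pos: [0.4368, 0.2062, 0.295]
orientation: [-179.8, 0.0, 161.0]
force: [0.4, 0.6, 1.1]
opening: 0.088
t 23.65 pos [0.4368 0.2062 0.295 ] rpy [-179.8    0.   161. ] F [0.4 0.6 1.1] open 0.088 q [ 49.  -0. -16.   0. -74. -68.]
total turn [-0.03  0.   -0.01] | shift before turn [ 0.08 -0.05  3.45] | shift after turn [ 0.07 -0.06  3.45]
12245 [0.43026574 0.19801563 0.19449501] ((432.63671875, 206.5609893798828), (135.35491943359375, 38.1285285949707), 71.21949005126953)
[-0.01972604  0.01753835] [-0.06602119  0.06385019]
```

View pics/w6.png

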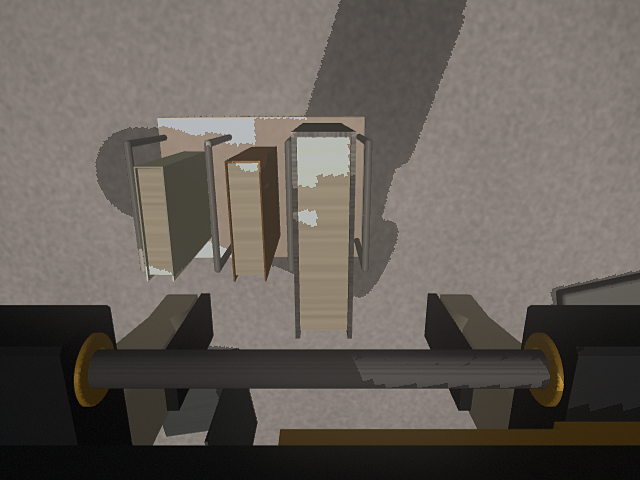

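```bash
python3 -m jog '-0.03 0 0 0.1 -0.04 0.85 1;0 0 0 0 0 0.9 1;0 0 0 0 0 0.9 1;0 0 0 0 0 0.5 1;0 0 0 0 0 0.3 1;0 0 0 0 0 0 1'; python3 -c "
from h import *
go(RB(),np.array([.4327,.206,.198-.022-.019]))"
```

```text
clock: 24.45
tool_pos: [0.4327, 0.2044, 0.158]
orientation: [179.9, 0.1, 160.9]
force: [-0.8, 0.6, 0.1]
opening: 0.0876
t 24.45 pos [0.4327 0.2044 0.158 ] rpy [1.799e+02 1.000e-01 1.609e+02] F [-0.8  0.6  0.1] open 0.0876 q [ 49.   5. -29.   0. -56. -68.]
total turn [ 0.01  0.01 -0.04] | shift before turn [0.01 0.04 0.03] | shift after turn [0.01 0.04 0.03]
```

```bash
python3 -m jog '0 0 0 0 0.03 0.01 -1;0 0 0 0 0 0 -1;0 0 0 0 0 0 -1;0 0 0 0 0 0 -1;0 0 0 0 0 0 -1;0 0 0 0 0 0 -1;0 0 0 0 0 0 -1;0 0 0 0 0 0 -1'; python3 -c "
from h import *
go(RB(),np.array([.4327,.206,.198-.022-.019]))"
```

```text
clock: 25.45
tool_pos: [0.4333, 0.2064, 0.1581]
orientation: [179.8, 0.1, 160.9]
force: [0.7, -1.5, 1.1]
opening: 0.0378
t 25.45 pos [0.4333 0.2064 0.1581] rpy [1.798e+02 1.000e-01 1.609e+02] F [ 0.7 -1.5  1.1] open 0.0378 q [ 49.   5. -29.   0. -55. -68.]
total turn [ 0.03  0.02 -0.03] | shift before turn [ 0.01 -0.02  0.03] | shift after turn [ 0.01 -0.01  0.03]
```

```bash
python3 -m jog '0 0 0 0 0 -0.3 -1;0 0 0 0 0 -0.9 -1;0 0 0 0 0 -1 -1;0 0 0 0 0 -1 -1;0 0 0 0 0 -1 -1;0 0 0 0 0 -0.8 -1;0 0 0 0 0 0 -1'; python3 -c "
from h import *
go(*tcp(-1,.036,0,.171+.16,0)); print(tcp(-1,.036,0,.171+.16,0)[1])
p,W,M,K=cloud('scene','s7')
"
```

```text
clock: 26.32
tool_pos: [0.4331, 0.2065, 0.3601]
orientation: [179.6, 0.2, 160.9]
force: [-0.0, 0.1, -7.2]
opening: 0.0379
t 26.32 pos [0.4331 0.2065 0.3601] rpy [179.6   0.2 160.9] F [-0.   0.1 -7.2] open 0.0379 q [ 49.  -2. -10.   0. -82. -68.]
total turn [-0.46 -2.54 -3.92] | shift before turn [-4.37 -8.42 -0.05] | shift after turn [-0.78 -9.45  0.19]
[ 0.48803383 -0.16892714  0.36068634]
```

View pics/s7.png

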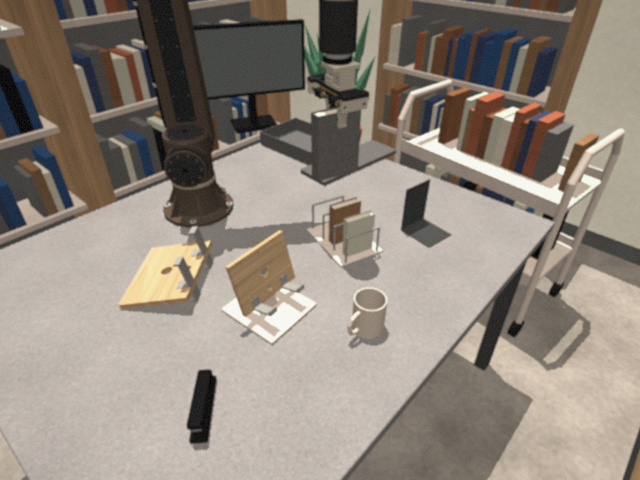

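```bash
python3 -m jog '0 0 0 -0.2 -0.4 -0.2 -1;0 0 0 -0.4 -0.8 -0.2 -1;0 0 0 -0.45 -0.9 0 -1;0 0 0 -0.45 -0.9 0 -1;0 0 0 -0.45 -0.9 0 -1;0 0 0 -0.45 -0.9 0 -1;0 0 0 -0.45 -0.9 0 -1;0 0 0 -0.45 -0.9 0 -1'; python3 -m jog '0 0 0 -0.45 -0.9 0 -1;0 0 0 -0.4 -0.6 0 -1;0 0 0 -0.2 -0.3 0 -1;-0.07 -0.4 -0.6 0 0 0 -1;-0.08 -0.45 -0.7 0 0 0 -1;-0.08 -0.45 -0.7 0 0 0 -1;-0.08 -0.45 -0.7 0 0 0 -1;-0.08 -0.45 -0.7 0 0 0 -1'; python3 -c "
from h import *
go(*tcp(-1,.036,0,.171+.16,0))
"
```

```text
clock: 27.38
tool_pos: [0.4701, -0.0885, 0.3722]
orientation: [179.9, -0.0, 160.9]
force: [1.4, 0.2, -5.9]
opening: 0.0377
clock: 28.38
tool_pos: [0.4861, -0.1682, 0.3722]
orientation: [179.8, 12.8, -179.4]
force: [-0.3, -0.2, -6.3]
opening: 0.0376
t 28.38 pos [ 0.4861 -0.1682  0.3722] rpy [ 179.8   12.8 -179.4] F [-0.3 -0.2 -6.3] open 0.0376 q [  3.  -6. -14.   0. -70.  -3.]
total turn [-0.09 -0.38 -0.48] | shift before turn [ 0.02 -0.02  0.29] | shift after turn [ 0.03 -0.02  0.29]
```

```bash
python3 -m jog '-0.08 -0.38 -0.48 0 0 0.2 -1;0 0 0 0.03 -0.02 0.1 -1;0 0 0 0 0 0 -1'
cat > bk.py <<'E'
from fit import *
B=np.stack([n,ey,ez],1)
def book(tag, z0=None):
    Rc,pc,o=cur(); g=pc-Rc[:,2]*.019; gm=(g-O)@B; print("grasp mast",gm.round(4))
    p,W,M,K=cloud('scene',tag); w=W.reshape(-1,3); w=w[np.isfinite(w).all(1)]; m=(w-O)@B
    if z0 is None: z0=gm[2]-.169
    q=m[(abs(m[:,0]-gm[0]-.019)<.03)&(abs(m[:,1])<.1)&(m[:,2]>z0+.02)&(m[:,2]<z0+.12)]
    nn,c,k=planefit(q,tol=.003); nn*=np.sign(nn[0]); print(len(q),k.sum(),"normal deg",np.degrees(nn[1:]).round(2),"c",c.round(4),"face x",c[0].round(4))
    a=m[(abs((m-c)@nn)<.004)&(abs(m[:,1])<.1)&(m[:,2]>z0-.03)&(m[:,2]<z0+.2)]
    for z in (.03,.06,.09,.12): 
        s=a[abs(a[:,2]-z0-z)<.008][:,1]; print(z,np.percentile(s,[.5,99.5]).round(4), end=" ")
    print("z rng",[np.percentile(a[abs(a[:,1]-y)<.012][:,2],[1,99]).round(4).tolist() for y in(-.05,0,.05)])
    crop(p,200,420,100,300,tag+'c')
E
python3 -c "
from bk import *
book('s8'); go(*tcp(-1,.036,0,.171+.16,0))"
```

```text
clock: 28.75
tool_pos: [0.4883, -0.1692, 0.3606]
orientation: [-180.0, 14.9, -176.8]
force: [-0.6, 0.2, -6.5]
opening: 0.0377
grasp mast [ 3.630e-02 -3.000e-04  3.308e-01]
2392 2064 normal deg [-0.12 -0.22] c [ 0.0542 -0.0056  0.2331] face x 0.0542
0.03 [-0.0702  0.0645] 0.06 [-0.0699  0.0643] 0.09 [-0.0697  0.0651] 0.12 [-0.0691  0.0652] z rng [[0.1639, 0.351], [0.1636, 0.3457], [0.1642, 0.3509]]
t 28.8 pos [ 0.4888 -0.1692  0.361 ] rpy [-179.9   14.9 -176.8] F [-0.2 -0.2 -7.2] open 0.0377 q [  3.  -7. -16.  -0. -66.   1.]
total turn [-0.02 -0.01 -0.04] | shift before turn [0.02 0.01 0.  ] | shift after turn [0.02 0.01 0.  ]
```

View pics/s8c.png

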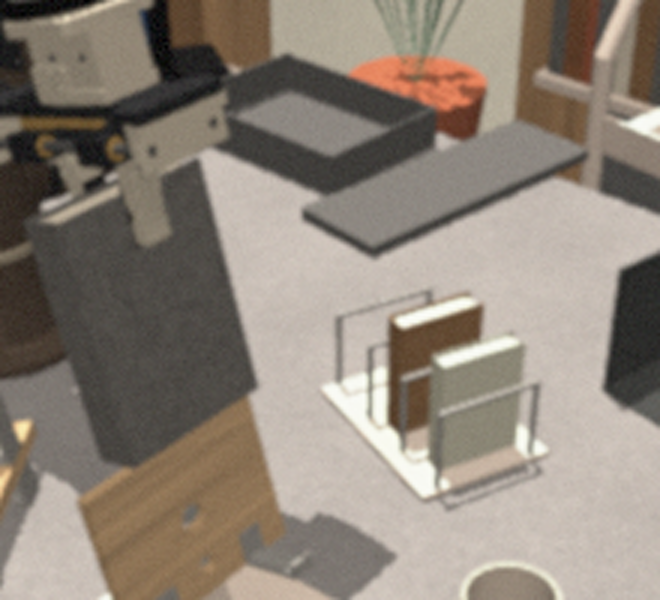

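```bash
python3 -m jog '0 0 -0.03 0 0 0.5 -1;0 0 0 0 0 0.8 -1;0 0 0 0 0 0.8 -1;0 0 0 0 0 0.8 -1;0 0 0 0 0 0.5 -1;0 0 0 0 0 0.2 -1;0 0 0 0 0 0 -1;0 0 0 0 0 0 -1'; python3 -c "
from bk import *
go(*tcp(-1,.036,0,.171,0)); book('s9')"
```

```text
clock: 29.8
tool_pos: [0.527, -0.1673, 0.2236]
orientation: [-179.9, 15.1, -176.5]
force: [0.3, -0.3, -5.8]
opening: 0.038
t 29.8 pos [ 0.527  -0.1673  0.2236] rpy [-179.9   15.1 -176.5] F [ 0.3 -0.3 -5.8] open 0.038 q [  3.   1. -26.  -0. -48.   1.]
total turn [-0.02  0.02  0.  ] | shift before turn [0.05 0.02 0.44] | shift after turn [0.05 0.02 0.44]
grasp mast [ 0.0381 -0.0007  0.1885]
1993 1694 normal deg [0.11 0.15] c [ 0.0563 -0.0057  0.0908] face x 0.0563
0.03 [-0.0707  0.0632] 0.06 [-0.0707  0.0647] 0.09 [-0.07    0.0653] 0.12 [-0.0693  0.0649] z rng [[0.0023, 0.2092], [0.0208, 0.2014], [0.0011, 0.1957]]
```

View pics/s9c.png

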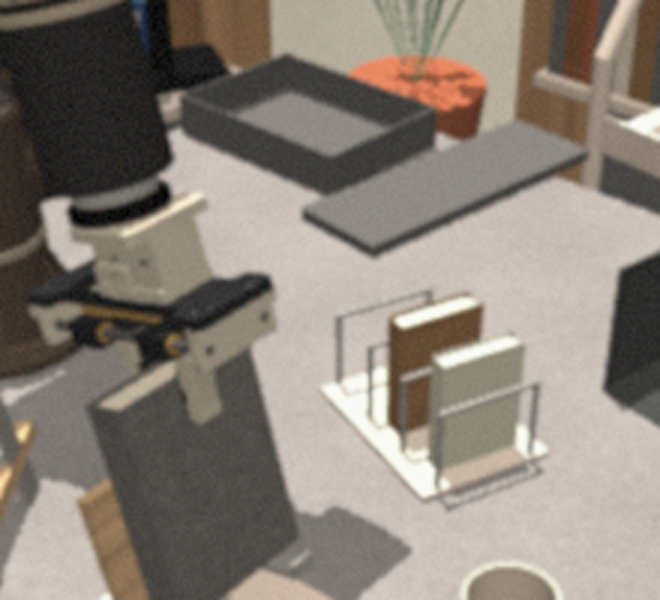

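```bash
python3 -m jog '0 0 0 0.03 0.02 0.1 -1;0 0 0 0.02 0 0.1 -1;0 0 0 0 0 0.1 -1;0 0 0 0 0 0.07 -1;0 0 0 0 0 0 -1'; python3 -c "
from h import *
go(*tcp(-1,.036,0,.171,0))"
```

```text
clock: 30.48
tool_pos: [0.5282, -0.1663, 0.2073]
orientation: [-179.9, 15.0, -176.5]
force: [0.3, 0.5, -7.1]
opening: 0.038
t 30.48 pos [ 0.5282 -0.1663  0.2073] rpy [-179.9   15.  -176.5] F [ 0.3  0.5 -7.1] open 0.038 q [  3.   2. -28.  -0. -46.   1.]
total turn [-0.02  0.    0.  ] | shift before turn [-0.02 -0.    0.03] | shift after turn [-0.02 -0.    0.03]
```

```bash
python3 -m jog '0 0 0 0 0 0.02 -1;0 0 0 0.03 0 0 -1;0 0 0 0.03 0 0 -1;0 0 0 0 0 0 -1'; python3 -c "
from h import *
go(*tcp(-1,.031,0,.171,0))"; python3 -m jog '0 0 0 0 0 0.02 -1;0 0 0 0.02 0 0 -1;0 0 0 0 0 0 -1'; python3 -c "
from h import *
go(*tcp(-1,.031,0,.171,0))"
```

```text
clock: 30.98
tool_pos: [0.526, -0.1664, 0.2062]
orientation: [-179.9, 15.1, -176.5]
force: [-0.4, -0.5, -7.2]
opening: 0.038
t 30.98 pos [ 0.526  -0.1664  0.2062] rpy [-179.9   15.1 -176.5] F [-0.4 -0.5 -7.2] open 0.038 q [  3.   2. -28.  -0. -45.   1.]
total turn [-0.02  0.01  0.  ] | shift before turn [ 0.04 -0.01  0.02] | shift after turn [ 0.04 -0.01  0.02]
clock: 31.35
tool_pos: [0.5258, -0.1665, 0.2055]
orientation: [-179.9, 15.1, -176.5]
force: [-0.0, -0.3, -6.5]
opening: 0.038
t 31.35 pos [ 0.5258 -0.1665  0.2055] rpy [-179.9   15.1 -176.5] F [-0.  -0.3 -6.5] open 0.038 q [  3.   2. -28.  -0. -45.   1.]
total turn [-0.02  0.02  0.  ] | shift before turn [ 0.03 -0.    0.01] | shift after turn [ 0.03 -0.    0.01]
```

```bash
python3 -m jog '0 0 0 0 0 0.03 -1;0 0 0 0 0 0.02 -1;0 0 0 0 0 0 -1'; python3 -c "
from h import *
go(*tcp(-1,.031,0,.171,0))"; python3 -m jog '0 0 0 0.02 0 0 -1;0 0 0 0.02 0 0 -1;0 0 0 0 0 0 -1'; python3 -c "
from h import *
go(*tcp(-1,.031,0,.171,0))"
```

```text
clock: 31.72
tool_pos: [0.5263, -0.1667, 0.205]
orientation: [-179.8, 15.1, -176.5]
force: [-7.4, 1.8, 8.9]
opening: 0.0381
t 31.73 pos [ 0.5263 -0.1667  0.205 ] rpy [-179.8   15.1 -176.5] F [-7.4  1.8  8.9] open 0.0381 q [  3.   2. -28.  -0. -45.   1.]
total turn [-0.03  0.02  0.01] | shift before turn [ 0.04  0.   -0.01] | shift after turn [ 0.04  0.   -0.01]
clock: 32.1
tool_pos: [0.5258, -0.1667, 0.2049]
orientation: [-179.8, 15.3, -176.5]
force: [-4.0, 0.3, 6.0]
opening: 0.0381
t 32.1 pos [ 0.5258 -0.1667  0.2049] rpy [-179.8   15.3 -176.5] F [-4.   0.3  6. ] open 0.0381 q [  3.   1. -28.  -0. -45.   1.]
total turn [-0.03  0.04  0.01] | shift before turn [ 0.03  0.   -0.01] | shift after turn [ 0.03  0.   -0.01]
```

```bash
python3 -m jog '0 0 0 0.02 0 -0.01 -1;0 0 0 0 0 0 0;0 0 0 0 0 0 0.2;0 0 0 0 0 0 0.4;0 0 0 0 0 0 0.4'; python3 -c "
from bk import *
go(*tcp(-1,.031,0,.171,0)); book('s10',0.002)"
```

```text
clock: 32.72
tool_pos: [0.5237, -0.1666, 0.2029]
orientation: [-179.9, 15.0, -176.5]
force: [0.0, -0.0, -0.5]
opening: 0.0604
t 32.73 pos [ 0.5237 -0.1666  0.2029] rpy [-179.9   15.  -176.5] F [ 0.  -0.  -0.5] open 0.0604 q [  3.   2. -28.  -0. -45.   1.]
total turn [-0.02  0.01  0.  ] | shift before turn [-0.03 -0.   -0.04] | shift after turn [-0.03 -0.   -0.04]
grasp mast [0.0297 0.0002 0.1694]
1964 1668 normal deg [0.   0.46] c [ 0.05   -0.0054  0.0733] face x 0.05
0.03 [-0.0687  0.0639] 0.06 [-0.0695  0.066 ] 0.09 [-0.0692  0.0675] 0.12 [-0.0689  0.0667] z rng [[0.0024, 0.1916], [0.003, 0.1892], [0.0008, 0.177]]
```

View pics/s10c.png

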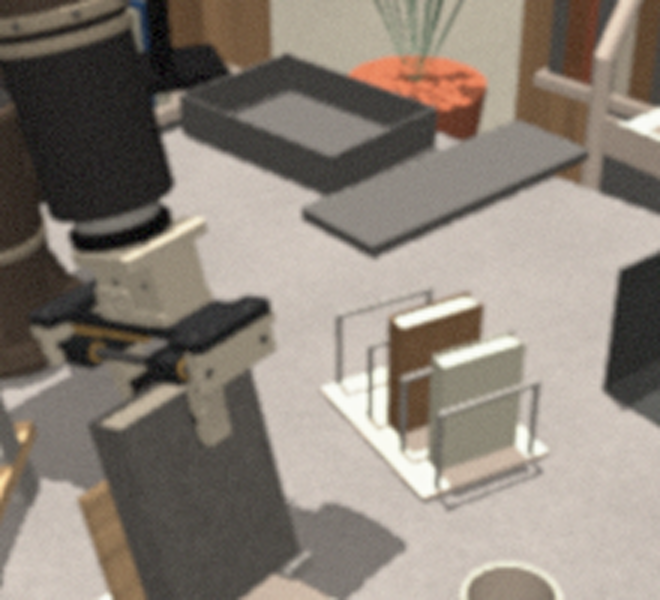

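```bash
python3 -m jog '0 0 0 0 0 0 1;0 0 0 0 0 0 1;0 0 0 0 0 -0.5 1;0 0 0 0 0 -1 1;0 0 0 0 0 -1 1;0 0 0 0 0 -1 1;0 0 0 0 0 0 1'
python3 - <<'E'
from bk import *
Rc,pc,o=cur(); print(o["clock"],pc,o["force"])
import bk
p,W,M,K=cloud('scene','s11'); w=W.reshape(-1,3); w=w[np.isfinite(w).all(1)]; m=(w-O)@B
for nm,(xa,xb,za,zb,yb) in {"book face":(.04,.06,.03,.18,.09),"panel margins":(.0,.02,.03,.13,.095)}.items():
    q=m[(m[:,0]>xa)&(m[:,0]<xb)&(m[:,2]>za)&(m[:,2]<zb)&(abs(m[:,1])<yb)]
    print(nm,len(q),np.percentile(q,[1,50,99],axis=0).round(4).tolist())
    if nm[0]=="b": 
        c=np.linalg.lstsq(np.c_[q[:,1:],np.ones(len(q))],q[:,0],rcond=None)[0]; print(np.degrees(c[:2]))
crop(p,180,440,140,350,'s11c')
p,W,M,K=cloud('top','t11'); w=W.reshape(-1,3); w=w[np.isfinite(w).all(1)]; m=(w-O)@B
q=m[(m[:,2]>.183)&(m[:,2]<.21)&(m[:,0]>-.01)&(m[:,0]<.07)&(abs(m[:,1])<.1)]; print("book top",len(q),np.percentile(q,[1,50,99],axis=0).round(4).tolist())
q=m[(m[:,2]>.13)&(m[:,2]<.145)&(m[:,0]>-.01)&(m[:,0]<.02)&(abs(m[:,1])<.1)]; print("panel top",len(q),np.percentile(q,[1,50,99],axis=0).round(4).tolist())
crop(p,150,460,130,350,'t11c')
E
```

```text
clock: 33.65
tool_pos: [0.4883, -0.1689, 0.3423]
orientation: [-179.8, 15.4, -176.5]
force: [0.2, 0.3, 0.3]
opening: 0.0875
33.65 [ 0.48831546 -0.16885309  0.3422649 ] [0.23918894 0.28857634 0.34347998]
book face 2774 [[0.0421, -0.0693, 0.0318], [0.0497, -0.0089, 0.1083], [0.053, 0.065, 0.1784]]
[ 0.39694048 -0.43006204]
panel margins 477 [[0.0007, -0.0915, 0.0316], [0.0114, -0.0805, 0.0812], [0.0196, -0.0667, 0.1288]]
book top 564 [[0.0126, 0.004, 0.1837], [0.0313, 0.0345, 0.1893], [0.0506, 0.0652, 0.1977]]
panel top 122 [[0.0008, -0.001, 0.1309], [0.0044, 0.0694, 0.1371], [0.0155, 0.0912, 0.1421]]
```

View pics/s11c.png

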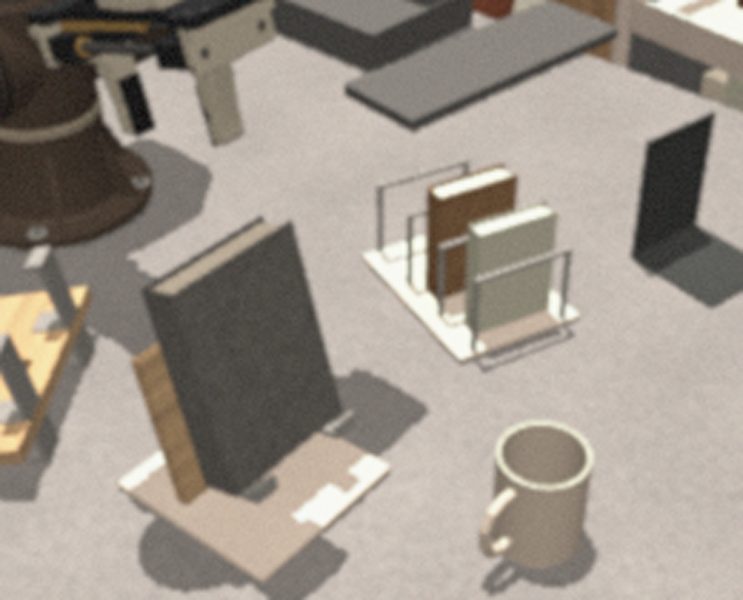

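View pics/t11c.png

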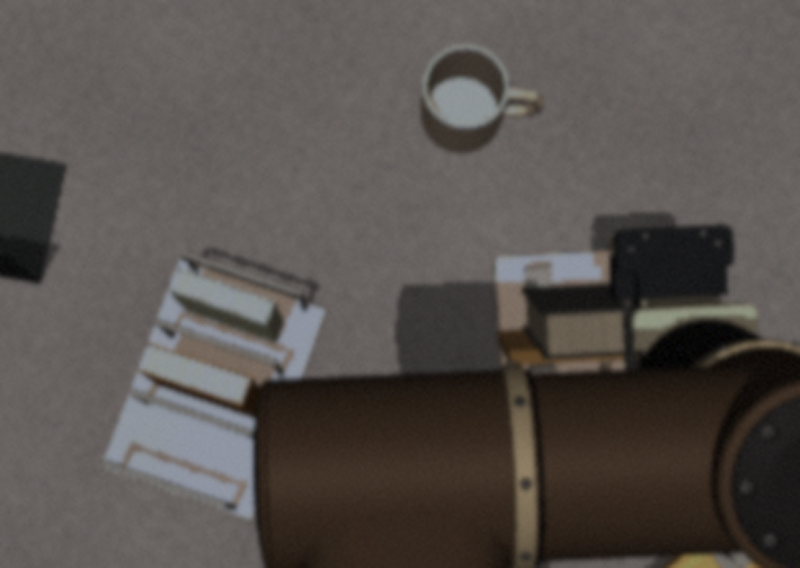

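```bash
python3 -m jog '0 0 0 0 0 -0.8 1;0 0 0 0 0 0 1;0 0 0 0 0 0 1;0 0 0 0 0 0 1'
python3 - <<'E'
from bk import *
p,W,M,K=cloud('scene','s12'); w=W.reshape(-1,3); w=w[np.isfinite(w).all(1)]; m=(w-O)@B
q=m[(m[:,0]>.04)&(m[:,0]<.06)&(m[:,2]>.03)&(m[:,2]<.18)&(abs(m[:,1])<.09)]; print(np.percentile(q,[1,50,99],axis=0).round(4).tolist())
ctrl.close_job()
E
```

```text
clock: 34.25
tool_pos: [0.4788, -0.1688, 0.3677]
orientation: [-179.9, 14.9, -176.5]
force: [-0.1, -0.1, -0.2]
opening: 0.0881
[[0.0421, -0.0692, 0.0316], [0.0497, -0.0089, 0.1086], [0.0531, 0.0649, 0.1784]]
the job is handed in; nothing more can be done
```

The hardback is now on display on the long prongs, and the job was handed in at about 34 s of the 67 s allowed.

**Panel:** I lifted it off the pins, turned it half round in the gripper so the long prongs face forward, and seated and released it before touching the book. After release it matched its starting pose to within about 1 mm: it lay flat against the mast, with its top edge 137 mm up (the 3 mm-low hang).

**Hardback:** I took it from the rack and stood it cover out on the prongs.
- Its back is at 12.6 mm and its cover at 50.6 mm, where flush against the panel would be 12 mm and 50 mm.
- It is centred on the panel to within about 1 mm, and it did not move between my last two pictures.
- A straight-line fit to the cover came out about 0.4 degrees off square to the panel, which I put down to depth noise.

**Everything else:** The pocket books, bookend and mug looked untouched in the pictures. I didn't check the stapler or the look-alike panel closely at the end, but nothing I moved came near them. The gripper was clear of everything at hand-in. The largest force readings I saw were roughly 10 to 15 N, as the book met the prongs.

The scene camera read positions about 2 mm to one side of the wrist camera, so I allowed for that when centring the panel and the book.

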